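# Load the cheese log portioner and feed it up snug with the ratchet trigger

## Robot

A 7-joint arm with a two-finger parallel gripper is mounted at the origin on a cart in front of the work surface, level with it; the furniture and walls round the work are solid. World frame = base frame: x ahead of the robot, y to its left, z up, the work surface at z = 0. Lengths are in m, angles in degrees, forces in N, time in s.
With the tool pointing down it reaches from about 0.4 to 0.875 m from the base axis. Payload 6.5 kg.
Tool frame: the origin (TCP) lies midway between the tips of the shut fingers; the grasp point (between the pads) lies 19 mm behind it; z points along the fingers, y is the direction in which the jaws open and shut (so a half turn about z gives the same grasp; the last joint's range is limited). The gripper opens to 88 mm and grips with 3 to 60 N. Pads are 18 mm wide; open, the fingers measure 123 mm over their backs; the gripper's body (75 mm by 187 mm) begins 45 mm behind the grasp point.
Start: joints at [-68.423, 30.733, -0.252, 88.115, 0.149, 61.152, -4.079], TCP at [0.279, 0.587, 0.239] pointing down, gripper open.
Joint ranges: [-154.64, 154.64], [-21.42, 123.67], [-72.66, 72.17], [13.99, 137.28], [-74.86, 254.86], [10.95, 109.41], [-158.01, 158.01]. Speed limits (degrees/s): [136.94, 136.94, 180, 180, 180, 180, 180].

## Interface

Orientations are given as a 3x3 rotation matrix whose columns are the frame's x, y, z axes.
In Python, from station import monitor, optics, ticket, models gives the robot as it stands.
- The arm moves only by the tool play_rows, never from a script. Its argument "targets" is text: rows parted by semicolons, each of 7 numbers parted by spaces: the shift along the tool's x, y, z in cm, then the turn, a rotation vector about the tool's x, y, z in degrees, then the gripper's target within -1 to 1 (shut at 1, half-way at 0, fully open at -1). A call has exactly 5 rows; each row shifts and turns the commanded pose from where the row before left it, along the tool's axes as they then stand; what a row does not reach is not made up. A row lasts 1/8 s, in which the tool goes at most 62.5 mm and 10.7 degrees, less where a joint would pass 70% of its speed; a pose out of reach is approached as far as the arm can. A call with a gripper value outside its range is refused whole. The fingers move at their own pace and stop on an object; "squeeze" is the grip in N (left out, the last holds). Time passes only in rows, so rows that do not move let the fingers close, or fill a call up. It gives the time, the measured TCP pose, the force and the opening at its end, in the units of the state.
- monitor.state(): the state, without advancing time (a new reading comes with each control period).
- optics.grab_frame(name): name is "scene" or "side" or "wrist"; returns a dict with "color" (400x640x3 uint8, blue, green, red), "fov_y" (degrees; the focal length in pixels is half the picture's height over the tangent of half this angle, whatever the lens; pixels are square), "cx", "cy" (the principal point, pixels), "R" (3x3) and "t" (3): a world point X has camera coordinates R X + t; the wrist camera has in their place "tool_from_camera" (4x4, takes a point from camera to tool coordinates, whose origin is the TCP and whose axes are the flange's). Camera axes: x right, y down, z forward; pixel columns grow to the right and rows downward; lengths in m; the calibration is good to about 2 mm. The wrist camera is an equidistant fisheye: a pixel r from the principal point sees the ray r / f radians off the axis. A picture is of the moment at which its call begins: read the wrist's pose just before it. There is no depth.
- ticket.finish_job(): hands the job in, once; it reports no verdict.
Trained networks look in the newest picture that a camera, given by its name, has taken for a name from the list of things; names that differ only in an ending like _2 or _b are one class to them, and where a whole thing is asked for, a point or a joint stands for the part that bears it (a point fixed in the world has none). Each returns a list of dicts, best first, with "p" (0 to 1); they miss things now and then, are a little off and sometimes report something else, mostly with a low value. They report only what shows in the picture. A call takes as long as a camera call.
- models.outline_of(camera, thing): "mask" (400x640 bool, what is visible of it) and "bbox" ([left, top, right, bottom] in pixels, round what is visible of it).
The state is a dict: "time_s": time; "qpos": joint angles; "dq": joint speeds; "joint_efforts": joint torques, N m; "tool_pos": TCP position; "orientation": TCP orientation; "ft_force": force on the tool from outside, world axes, zero at the start; "wrist_torque": the same for the moment, N m; "grip_width": finger opening in m.
Only numpy, scipy, OpenCV 4.12 (cv2) and the standard library are available. Lean on these libraries where they do the work, as an engineer would, in place of code of your own. Each camera call takes 0.05 s, during which the arm holds its last target.

## Task

Lay the goat's cheese log that lies by itself (not one of the stacked row) in the two saddles of the log portioner and take your hand off it, then feed it only by pumping the ratchet trigger (pull it right back towards the grip, let it come forward, and again) until the pad holds the log against the stop plate with its sprung stem pushed in about half-way; never push the stem in all the way, for that crushes the cheese. Finish while holding the trigger pulled well back, so that I can draw the wire down through its guide, and leave the single drum and pyramid-shaped cheeses on the open counter where they are.

Things in the scene. Friction and masses are not known exactly. Their poses are not given: they have to be found in the camera images.
- portioner: log portioner, fixed: aluminium base 90 x 345 mm (top at z = 12 mm), two white V saddles, steel stop plate, sprung pad on a toothed bar, trigger unit. Origin on the counter under the log's line; y runs along the log from stop plate (y = -100 mm) to trigger unit (y = 116 to 200 mm), z up; offsets are in this frame. Slotted wire-guide posts at x = 37 either side, y = -98 to -78, z to 82 mm
- saddle_mid (a point): point midway between the saddles, on the axis of a log lying in them (x = 0, y = -28, z = 50 mm); the log's middle belongs near here, its length along y. The saddles are 90-degree V blocks 18 mm long, centred 42 mm either side of this point along y, 32 mm wide (narrower than the log: fingers pass beside them); the base plate lies 38 mm below this point
- stop_face (a point): centre of the face of the stop plate that looks towards the pad (x = 0, y = -100 mm, z = 50 mm); a log bearing on it has its middle 72 mm from it along y
- stop_plate: the stop plate, steel, 56 wide x 5 thick x 74 mm high, upper edge at z = 86 mm; fixed to the portioner and its origin is the portioner's
- pad_face (a point): centre of the pad's flat face that will press the log's end (x = 0, z = 50 mm; at y = 78 mm when feed and pad are 0); moves with the pad
- pad_disc: the white round pad, 36 mm across and 4.5 mm thick, on its sprung stem; not to be pushed by hand. Its origin is not on it: use pad_face
- feed_bar: the toothed steel bar, 12 x 7 mm, at z = 50 mm, that carries pad and stem; its tail sticks out behind the trigger unit, at first as far as y = 343 mm. Not to be pushed by hand; origin is the portioner's when feed is 0
- feed (a joint): advance of the bar towards the stop plate (m): 0 = drawn back, at most 0.064; starts at 0 to 0.014. A ratchet: it moves 6 to 7 mm forward with each full pull of the trigger (the first may give less); a pull of less than about three quarters gains no tooth, and under load the bar then slips back when the trigger is let go
- pad (a joint): how far the pad's stem is pushed into its sleeve against its spring, 500 N/m (m): 0 = free, 0.012 = half-way (a black ring on the stem reaches the sleeve), 0.024 = all the way in. Sliding the log along the saddles takes up to 4 N
- trigger (a joint): trigger angle (rad): 0 = let go (forward, where its spring returns it), 0.38 = pulled right back. Pulling takes about 4 N at its tip at first, up to about 15 N under load; it springs back when let go
- trigger_lever: the black trigger lever, 24 mm wide and 8 mm thick, standing up from its pivot at (x = 0, y = 150, z = 86 mm) across which it turns (pivot axis along x); origin at the pivot
- trigger_tip (a point): axis of the round bar, 16 mm thick and 26 mm long along x, at the trigger's top end, 72 mm from the pivot: at y = 136, z = 157 mm let go; y = 164, z = 157 mm pulled right back (towards +y). Free in front (-y) and above; behind it is a gap of about 65 mm (37 mm when pulled) to the fixed black grip, whose top is at z = 165 mm
- log: the loose grey goat's cheese log, round, 42 mm wide, 38 mm high, 144 mm long along its y axis, about 0.22 kg, lying by itself on the open counter; origin in the middle of its underside as built
- log_mid (a point): centre of the log (19 mm above the counter at first)
- drum_mid (a point): centre of the other loose cheese, an upright drum 63 mm across and 72 mm high; to be left alone
- brick_mid (a point): centre of a loose grey cheese shaped like a cut-off pyramid, 57 x 63 mm and 52 mm high; to be left alone

How it is judged (in metres and radians):
On the way, in this order (a step that is already met when the one before it is completed fails the run):
1. the log lies in both saddles, between stop plate and pad, let go (x of log_mid in the frame of portioner between -0.008 and 0.008 m and z of log_mid in the frame of portioner between 0.04 and 0.06 m and angle between the y axis of log and the y axis of portioner, either way round below 0.12 rad and contact force between the fingers and log below 0.2 N), for 0.2 s.
2. the trigger is pulled back (value of joint trigger above 0.25 rad).
3. and let forward again (value of joint trigger below 0.1 rad).
At the end, for the whole second after the job is handed in: fingers hold the trigger, pulled back over 0.15 rad; the log lies in both saddles (within 8 mm, 7 degrees), hand off, bearing on the stop plate (over 0.7 N) and on the pad (over 2 N), whose stem is pushed in 6 to 18 mm; the other two loose cheeses within 30 mm of where they stood (value of joint trigger above 0.15 rad and contact force between the fingers and trigger_lever above 1 N and value of joint pad between 0.006 and 0.018 m and contact force between pad_disc and log above 2 N and contact force between stop_plate and log above 0.7 N and x of log_mid in the frame of portioner between -0.008 and 0.008 m and z of log_mid in the frame of portioner between 0.04 and 0.06 m and angle between the y axis of log and the y axis of portioner, either way round below 0.12 rad and contact force between the arm and log below 0.2 N and distance of each of drum_mid, brick_mid from where it was at the start of the episode below 0.03 m); the arm keeps its last pose, push and grip.
It fails at once if the pad's stem is pushed all the way in (over 22.5 mm): the cheese is crushed (value of joint pad above 0.0225 m).
It fails at once if the robot pushes the pad by hand (over 3 N) (contact force between the arm and pad_disc above 3 N).
It fails at once if the robot pushes the feed bar by hand (over 3 N) (contact force between the arm and feed_bar above 3 N).
It fails at once if another loose cheese is knocked away (distance of any of drum_mid, brick_mid from where it was at the start of the episode above 0.04 m).
It also fails if it takes over 67 s, if anything falls off the work surface, if the arm or the gripper's body presses on something with over 40 N, if the wrist force passes 120 N, or if a joint passes its speed limit or range.

## Working session

There is one attempt and no reset: what is moved stays moved. The work goes in short steps, Python scripts to look and compute and a tool call to move; the robot and the scene stay as the last step left them, time stands still between calls to the robot, and variables do not carry over. Pictures are saved under pics/ and viewed, and the job is handed in when it is done.

Besides the shell and the picture viewer there is one more tool, called after "Request:" as name(argument=value, ...) on one line, values as JSON. play_rows: Moves the arm, as the interface text tells. Its arguments: {"type":"object","properties":{"targets":{"type":"string"},"squeeze":{"type":"number"}},"required":["targets"]}

```bash
ls; mkdir -p pics
python3 - <<'E'
from station import monitor, optics, ticket, models
import cv2
s=monitor.state();print(s)
for n in ["scene","side","wrist"]:
    f=optics.grab_frame(n);cv2.imwrite(f"pics/{n}0.png",f["color"])
    print(n,{k:v for k,v in f.items() if k!="color"})
E
```

```text
pics
{'time_s': 0.0, 'qpos': array([-68.4204726 ,  30.77856718,  -0.25394149,  88.16966831,
         0.15135314,  61.15091585,  -4.07980747]), 'dq': array([-0.08434534,  0.10954242, -0.01596361, -0.0178996 , -0.02215195,
        0.00517399, -0.04879199]), 'joint_efforts': array([-1.10279052e-05, -5.70981646e+01,  9.90804210e-01, -2.51600754e+01,
       -5.62495168e-02,  1.79183768e-02,  1.58815592e-04]), 'tool_pos': array([0.27829621, 0.58674114, 0.23783405]), 'orientation': array([[-9.03575472e-01,  4.28428552e-01, -5.85601463e-04],
       [ 4.28428920e-01,  9.03574029e-01, -1.62290550e-03],
       [-1.66164781e-04, -1.71730621e-03, -9.99998512e-01]]), 'ft_force': array([-0.58476085,  0.61635257,  0.32262876]), 'wrist_torque': array([-0.02512811, -0.03959451,  0.01623822]), 'grip_width': 0.08838663460666883}
scene {'fov_y': 52.98864442447044, 'cx': 314.6974897006074, 'cy': 200.37948817473443, 'R': array([[ 0.85303355, -0.52181251,  0.006743  ],
       [-0.28418424, -0.47533016, -0.83264672],
       [ 0.43769063,  0.70835933, -0.55376347]]), 't': array([-0.48983211,  0.29496062,  0.61803797])}
side {'fov_y': 51.00175183012813, 'cx': 321.99188969427166, 'cy': 196.69890303872276, 'R': array([[ 0.85453214, -0.51913205, -0.01663508],
       [-0.32375614, -0.5073371 , -0.7986182 ],
       [ 0.40614872,  0.68783063, -0.60160804]]), 't': array([-0.48648589,  0.32854538,  0.77782695])}
wrist {'fov_y': 65.70646984690485, 'cx': 321.6798224645437, 'cy': 206.13956465595157, 'tool_from_camera': array([[-1.38788572e-04, -9.60491830e-01, -2.78308146e-01,
         7.20724746e-02],
       [ 9.99999978e-01, -8.91508512e-05, -1.91010953e-04,
        -1.63455506e-04],
       [ 1.58653052e-04, -2.78308167e-01,  9.60491821e-01,
        -1.46048870e-01],
       [ 0.00000000e+00,  0.00000000e+00,  0.00000000e+00,
         1.00000000e+00]])}
```

View pics/scene0.png

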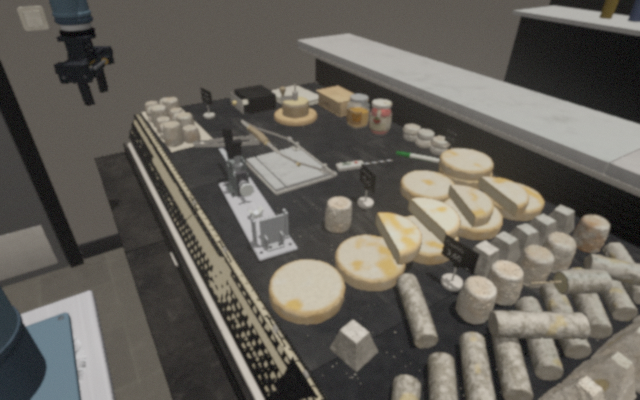

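View pics/side0.png

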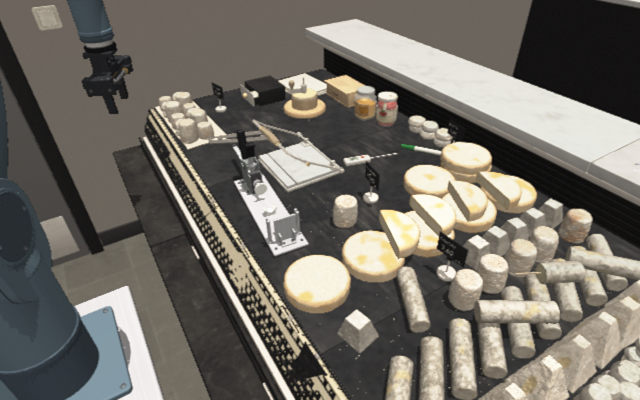

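View pics/wrist0.png

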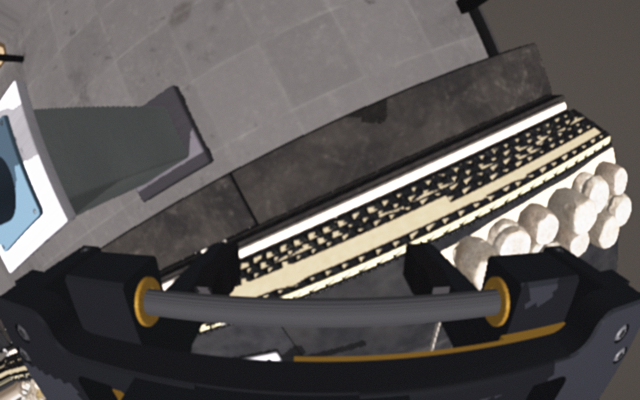

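The loose log is at about (417,310) in scene and (413,298) in side. The drum is at (338,213), the pyramid at (353,343), and the portioner runs from (230,150) to (270,240) in scene. Next I zoom in and run the networks.

```bash
cat > h.py <<'E'
from station import monitor, optics, ticket, models
import cv2, numpy as np
def K(f):
    fl=200/np.tan(np.radians(f["fov_y"]/2)); return fl,f["cx"],f["cy"]
def proj(f,X):
    c=f["R"]@np.asarray(X,float).T+np.asarray(f["t"])[:,None]; fl,cx,cy=K(f)
    return np.stack([cx+fl*c[0]/c[2],cy+fl*c[1]/c[2]],1)
def plane(f,uv,z):
    fl,cx,cy=K(f); d=f["R"].T@np.array([(uv[0]-cx)/fl,(uv[1]-cy)/fl,1]); o=-f["R"].T@f["t"]
    return o+d*(z-o[2])/d[2]
def wpose(f,s):
    T=np.eye(4);T[:3,:3]=s["orientation"];T[:3,3]=s["tool_pos"];return T@f["tool_from_camera"]
def wproj(f,s,X):
    T=np.linalg.inv(wpose(f,s)); c=T[:3,:3]@np.asarray(X,float).T+T[:3,3:4]; fl,cx,cy=K(f)
    r=np.hypot(c[0],c[1]); th=np.arctan2(r,c[2]); return np.stack([cx+fl*th*c[0]/r,cy+fl*th*c[1]/r],1)
def wplane(f,s,uv,z):
    fl,cx,cy=K(f); d=np.array([uv[0]-cx,uv[1]-cy]); r=np.hypot(*d); th=r/fl
    v=np.array([*(np.sin(th)*d/r),np.cos(th)]); T=wpose(f,s); w=T[:3,:3]@v; o=T[:3,3]
    return o+w*(z-o[2])/w[2]
def crop(img,x0,y0,x1,y1,k,name):
    cv2.imwrite(name,cv2.resize(img[y0:y1,x0:x1],None,fx=k,fy=k,interpolation=cv2.INTER_CUBIC))
E
python3 - <<'E'
from h import *
for n in ["scene","side"]:
    f=optics.grab_frame(n);np.save(f"f_{n}.npy",f,allow_pickle=True)
    crop(f["color"],180,100,340,270,4.5 if 0 else 3.5,f"pics/{n}_port.png")
    for t in ["log","portioner","drum_mid","brick_mid","stop_plate","saddle_mid","trigger_lever","pad_disc","feed_bar"]:
        for r in models.outline_of(n,t)[:3]:
            m=r["mask"];ys,xs=np.nonzero(m)
            print(n,t,round(r["p"],2),r["bbox"],xs.mean().round(1) if len(xs) else None,ys.mean().round(1) if len(ys) else None,m.sum())
E
```

```text
scene log 0.68 [394.4, 273.6, 439.4, 348.5] 416.2 311.4 1667
scene portioner 0.65 [219.5, 130.7, 296.6, 258.9] 252.5 205.7 4084
scene drum_mid 0.72 [323.0, 201.2, 351.0, 233.0] 337.9 214.7 805
scene drum_mid 0.53 [219.6, 127.4, 298.0, 261.7] 252.7 205.9 4058
scene brick_mid 0.96 [327.6, 319.5, 378.8, 369.0] 353.6 345.4 1445
scene brick_mid 0.32 [221.1, 147.6, 253.5, 195.1] 241.3 182.0 225
scene stop_plate 0.6 [261.2, 218.3, 283.3, 244.2] 271.5 228.2 513
scene stop_plate 0.15 [398.1, 273.8, 439.3, 349.1] 416.3 311.7 1691
scene saddle_mid 0.7 [218.2, 126.5, 293.9, 259.8] 252.6 206.0 4153
scene pad_disc 0.61 [239.9, 181.9, 254.8, 197.3] 246.3 189.9 141
scene feed_bar 0.31 [329.1, 316.1, 378.1, 372.9] 353.6 345.5 1449
side log 0.56 [394.8, 263.6, 429.2, 332.1] 412.3 299.8 1311
side portioner 0.68 [232.4, 128.1, 307.2, 256.3] 265.5 202.9 3601
side drum_mid 0.71 [232.2, 145.1, 267.7, 191.9] 253.7 178.3 207
side drum_mid 0.55 [333.2, 196.7, 354.9, 227.5] 344.6 211.0 669
side brick_mid 0.71 [339.6, 311.2, 378.7, 353.2] 357.3 331.0 1068
side brick_mid 0.52 [230.6, 130.8, 306.5, 254.6] 265.4 201.8 3724
side stop_plate 0.95 [273.8, 213.2, 295.8, 246.5] 284.0 226.5 449
side stop_plate 0.25 [234.5, 128.3, 307.0, 252.6] 265.5 202.5 3608
side saddle_mid 0.77 [232.7, 132.5, 307.5, 254.3] 265.4 202.5 3583
side saddle_mid 0.3 [392.9, 265.3, 430.3, 332.7] 412.2 299.1 1282
side trigger_lever 0.51 [244.0, 139.9, 257.0, 161.0] 249.4 152.0 174
side pad_disc 0.69 [253.7, 183.2, 265.1, 195.5] 259.5 188.8 117
```

```bash
echo
```

```text
(no output)
```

View pics/scene_port.png

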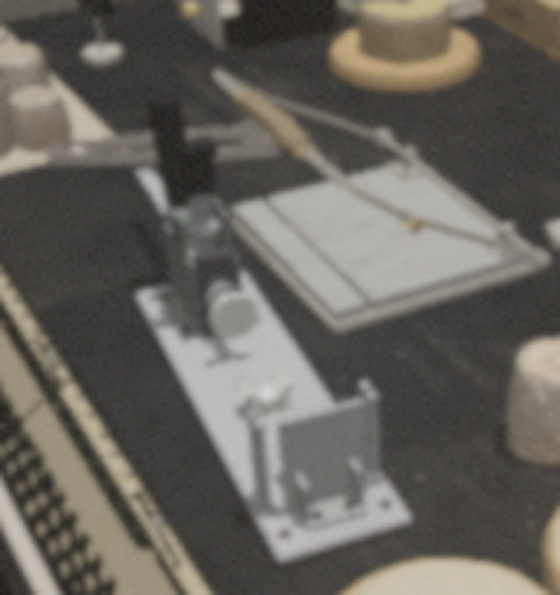

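View pics/side_port.png

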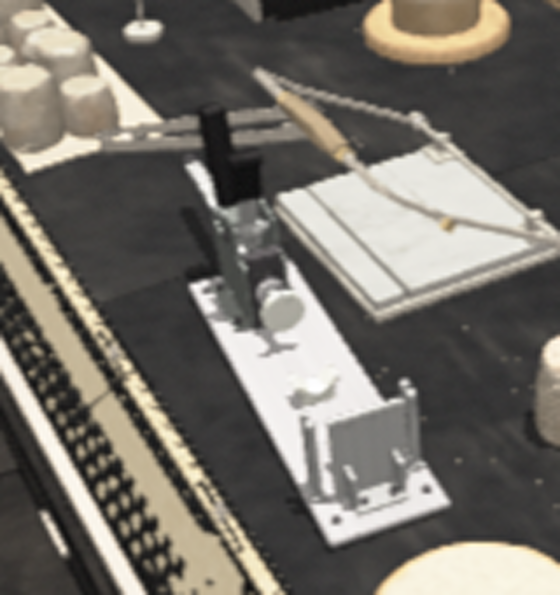

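Run:
```python
from h import *
for n,k in [("side",[((330,545),.012),((452,503),.012),((190,283),.012),((328,413),.086),((408,400),.086),((280,312),.05),((215,110),.165)]),("scene",[((278,562),.012),((412,520),.012),((135,292),.012),((283,410),.086),((378,396),.086),((232,316),.05)])]:
    f=np.load(f"f_{n}.npy",allow_pickle=True).item()
    print(n,(-f["R"].T@f["t"]).round(3))
    for (u,v),z in k: print((u,v),plane(f,(180+u/3.5,100+v/3.5),z).round(3))
```

```text
side [ 0.206 -0.621  0.722]
(330, 545) [0.469 0.053 0.012]
(452, 503) [0.56  0.044 0.012]
(190, 283) [0.506 0.399 0.012]
(328, 413) [0.496 0.096 0.086]
(408, 400) [0.548 0.079 0.086]
(280, 312) [0.535 0.269 0.05 ]
(215, 110) [0.55  0.398 0.165]
scene [ 0.231 -0.553  0.591]
(278, 562) [0.468 0.051 0.012]
(412, 520) [0.557 0.043 0.012]
(135, 292) [0.504 0.397 0.012]
(283, 410) [0.498 0.097 0.086]
(378, 396) [0.555 0.08  0.086]
(232, 316) [0.535 0.267 0.05 ]
```

```bash
cat > fit.py <<'E'
from h import *
from scipy.optimize import least_squares
fs={n:np.load(f"f_{n}.npy",allow_pickle=True).item() for n in ["side","scene"]}
obs={"side":[((330,545),(-45,-142.5,12)),((452,503),(45,-142.5,12)),((190,283),(-45,202.5,12)),((328,413),(-28,-102.5,86)),((408,400),(28,-102.5,86))],
"scene":[((278,562),(-45,-142.5,12)),((412,520),(45,-142.5,12)),((135,292),(-45,202.5,12)),((283,410),(-28,-102.5,86)),((378,396),(28,-102.5,86))]}
def X(p,P):
    c,s=np.cos(p[2]),np.sin(p[2]);P=np.asarray(P)/1000.
    return np.stack([p[0]+c*P[:,0]-s*P[:,1],p[1]+s*P[:,0]+c*P[:,1],P[:,2]],1)
def res(p):
    r=[]
    for n in fs:
        P=np.array([o[1] for o in obs[n]],float); P[:3,1]+=p[3]*1000
        uv=np.array([(180+o[0][0]/3.5,100+o[0][1]/3.5) for o in obs[n]]); r.append((proj(fs[n],X(p,P))-uv).ravel())
    return np.concatenate(r)
s=least_squares(res,[.53,.19,-.1,0]);print(s.x,np.degrees(s.x[2]),res(s.x).round(1))
# log: hull silhouette IoU fit
def logpts(p):
    th=np.linspace(0,2*np.pi,40);q=[]
    for y in (-.072,.072):
        for a in th: q.append((.021*np.cos(a),y,.019+.019*np.sin(a)))
    q=np.array(q);c,s_=np.cos(p[2]),np.sin(p[2])
    return np.stack([p[0]+c*q[:,0]-s_*q[:,1],p[1]+s_*q[:,0]+c*q[:,1],q[:,2]],1)
from scipy.optimize import minimize
masks={}
for n in fs:
    optics.grab_frame(n);masks[n]=models.outline_of(n,"log")[0]["mask"]
def cost(p,ns=("side","scene")):
    t=0
    for n in ns:
        h=cv2.convexHull((proj(fs[n],logpts(p))*16).astype(np.int32)); m=np.zeros((400,640),np.uint8);cv2.fillConvexPoly(m,h,1,shift=4)
        m=m>0; t+=1-(m&masks[n]).sum()/(m|masks[n]).sum()
    return t
for n in fs:
    ys,xs=np.nonzero(masks[n]); pc=plane(fs[n],(xs.mean(),ys.mean()),.019)
    a=plane(fs[n],(xs[ys<ys.min()+6].mean(),ys.min()),.019);b=plane(fs[n],(xs[ys>ys.max()-6].mean(),ys.max()),.019)
    print(n,pc,a,b)
d=a-b
best=None
for y0 in [np.arctan2(-d[0],d[1])+k for k in (-.15,0,.15)]:
    r=minimize(cost,[pc[0],pc[1],y0],method="Nelder-Mead",options=dict(initial_simplex=[[pc[0],pc[1],y0],[pc[0]+.02,pc[1],y0],[pc[0],pc[1]+.02,y0],[pc[0],pc[1],y0+.2]]))
    print(r.x,np.degrees(r.x[2]),r.fun)
for n,t,z in [("side","brick_mid",.026),("scene","brick_mid",.026),("scene","drum_mid",.036)]:
    ms=models.outline_of(n,t)[0]["mask"];ys,xs=np.nonzero(ms);print(n,t,plane(fs[n],(xs.mean(),ys.mean()),z))
E
python3 fit.py
```

```text
[ 0.53065858  0.1888078  -0.10112024  0.00180446] -5.7937632504936785 [ 1.  -0.6  0.6 -0.2  0.5  0.3  0.   2.  -0.9 -1.   1.2 -1.3  1.6 -1.
  0.8 -0.2 -0.9  2.5 -3.5 -0. ]
side [ 0.65448515 -0.22430765  0.019     ] [ 0.70204616 -0.14490395  0.019     ] [ 0.61331047 -0.28922846  0.019     ]
scene [ 0.65209437 -0.22674949  0.019     ] [ 0.70220442 -0.14584079  0.019     ] [ 0.60965849 -0.2909693   0.019     ]
[ 0.65654973 -0.21920609 -0.49517445] -28.371405865624922 0.16041320022185246
[ 0.65667502 -0.21963189 -0.50551513] -28.963883492887227 0.15535752583456253
[ 0.65681692 -0.21934977 -0.49788755] -28.526855202166782 0.15321587519341517
side brick_mid [ 0.50999033 -0.23033386  0.026     ]
scene brick_mid [ 0.50793372 -0.23173104  0.026     ]
scene drum_mid [0.68539451 0.07630764 0.036     ]
```

```bash
cat > plan.py <<'E'
from h import *
from scipy.spatial.transform import Rotation as Ro
def down(az):
    a=np.radians(az);y=np.array([np.cos(a),np.sin(a),0]);z=np.array([0,0,-1.]);return np.stack([np.cross(y,z),y,z],1)
def plan(p,R,n,g,via=None,s=None):
    s=s or monitor.state();P=s["tool_pos"];Q=s["orientation"]
    rv=Ro.from_matrix(Q.T@R).as_rotvec(); d=np.asarray(p)-P
    print("from",P.round(4),"dist",np.linalg.norm(d).round(3),"ang",np.degrees(np.linalg.norm(rv)).round(1))
    for i in range(n):
        pt=P+(np.asarray(p)-P)/(n-i); sh=np.round(Q.T@(pt-P)*100,2)
        rr=Ro.from_matrix(Q.T@R).as_rotvec()/(n-i); rd=np.round(np.degrees(rr),1)
        print(*sh,*rd,g,end=";\n" if i%5==4 else "; ")
        P=P+Q@sh/100; Q=Q@Ro.from_rotvec(np.radians(rd)).as_matrix()
E
python3 -c "
from plan import *
plan([.528,.12,.26],down(-5.8),10,-1)"
```

```text
from [0.2785 0.5873 0.2387] dist 0.53 ang 70.4
-4.26 -3.15 -0.21 -0.0 0.0 7.0 -1; -4.61 -2.61 -0.21 -0.0 0.0 7.0 -1; -4.89 -2.03 -0.21 -0.0 0.0 7.1 -1; -5.11 -1.41 -0.21 -0.0 0.0 7.0 -1; -5.24 -0.78 -0.21 -0.0 0.0 7.1 -1;
-5.3 -0.12 -0.22 -0.0 0.0 7.0 -1; -5.27 0.52 -0.21 -0.0 0.0 7.1 -1; -5.16 1.17 -0.22 -0.0 0.0 7.0 -1; -4.99 1.79 -0.21 -0.0 0.0 7.1 -1; -4.72 2.4 -0.22 -0.0 0.0 7.0 -1;
```

Request:
play_rows(targets="-4.3 -3.1 -0.2 0 0 7 -1; -4.6 -2.6 -0.2 0 0 7 -1; -4.9 -2 -0.2 0 0 7 -1; -5.1 -1.4 -0.2 0 0 7 -1; -5.2 -0.8 -0.2 0 0 7 -1")

```text
time_s: 2.12
tool_pos: [0.4046, 0.3532, 0.249]
orientation: [[-0.491, 0.871, 0.0], [0.871, 0.491, 0.001], [0.0, 0.001, -1.0]]
ft_force: [0.8, -0.4, -0.8]
grip_width: 0.0879
```

Request:
play_rows(targets="-5.3 -0.1 -0.2 0 0 7 -1; -5.3 0.5 -0.2 0 0 7 -1; -5.2 1.2 -0.2 0 0 7 -1; -5 1.8 -0.2 0 0 7.1 -1; -4.7 2.4 -0.2 0 0 7 -1")

```text
time_s: 2.75
tool_pos: [0.5311, 0.1198, 0.2591]
orientation: [[0.099, 0.995, 0.001], [0.995, -0.099, 0.0], [0.001, 0.001, -1.0]]
ft_force: [1.4, -0.0, 0.3]
grip_width: 0.0883
```

Run:
```python
from plan import *
s=monitor.state();f=optics.grab_frame("wrist");np.save("w1.npy",dict(f=f,s=s),allow_pickle=True)
cv2.imwrite("pics/w1.png",f["color"]);print(s["tool_pos"],s["qpos"],s["dq"].round(1))
plan([.645,-.25,.22],down(-28.5),10,-1)
```

```text
[0.53106913 0.11977217 0.25911672] [-36.26881926  19.95688668  23.78871455 104.24477736  -9.39744384
  57.6802222  -14.3963847 ] [ 30.9  11.1  20.  -14.1 -11.6   6.6  -1.4]
from [0.5343 0.1116 0.2598] dist 0.38 ang 22.0
-3.47 1.51 0.42 0.0 0.0 2.2 -1; -3.41 1.64 0.42 0.0 0.0 2.2 -1; -3.34 1.77 0.42 0.0 0.0 2.2 -1; -3.27 1.89 0.42 0.0 0.0 2.2 -1; -3.2 2.02 0.41 0.0 0.0 2.2 -1;
-3.11 2.14 0.42 0.1 0.0 2.2 -1; -3.03 2.26 0.41 0.1 0.0 2.2 -1; -2.94 2.37 0.41 0.0 0.0 2.2 -1; -2.85 2.48 0.41 0.1 0.1 2.2 -1; -2.75 2.6 0.39 0.0 0.0 2.2 -1;
```

View pics/w1.png

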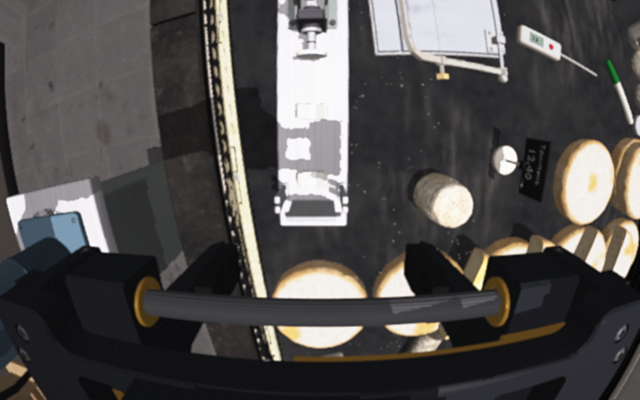

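The picture shows the portioner from above: stop plate at about (312,205), pad at (310,52), saddles at (298,148) and near (315,185), drum at (443,200). The arm was still moving, so I take it again at rest.

Request:
play_rows(targets="0 0 0 0 0 0 -1; 0 0 0 0 0 0 -1; 0 0 0 0 0 0 -1; 0 0 0 0 0 0 -1; 0 0 0 0 0 0 -1")

```text
time_s: 3.42
tool_pos: [0.5302, 0.1216, 0.2587]
orientation: [[0.094, 0.996, -0.0], [0.996, -0.094, 0.0], [0.0, -0.0, -1.0]]
ft_force: [1.4, 0.2, -0.0]
grip_width: 0.0886
```

Run:
```python
from plan import *
s=monitor.state();f=optics.grab_frame("wrist");np.save("w1.npy",dict(f=f,s=s),allow_pickle=True)
crop(f["color"],220,0,400,260,3,"pics/w1c.png");crop(f["color"],220,0,400,130,4.4,"pics/w1d.png");crop(f["color"],220,120,400,260,4.2,"pics/w1e.png");print(s["tool_pos"],s["qpos"],s["dq"].round(1))
plan([.645,-.25,.22],down(-28.5),10,-1)
```

```text
[0.53017284 0.12164252 0.25874179] [-36.424413    19.95140782  23.69750789 104.29375688  -9.34692401
  57.66527098 -14.38930596] [ 0.2  0.   0.1 -0.   0.  -0.  -0. ]
from [0.5302 0.1215 0.2587] dist 0.391 ang 23.1
-3.59 1.49 0.39 -0.0 -0.0 2.3 -1; -3.53 1.64 0.39 -0.0 -0.0 2.3 -1; -3.46 1.78 0.39 -0.0 -0.0 2.3 -1; -3.38 1.91 0.39 -0.0 -0.0 2.3 -1; -3.3 2.05 0.39 -0.0 -0.0 2.3 -1;
-3.22 2.18 0.38 -0.0 -0.0 2.3 -1; -3.13 2.31 0.39 -0.0 -0.0 2.3 -1; -3.03 2.43 0.38 -0.0 -0.0 2.3 -1; -2.94 2.55 0.39 -0.0 -0.0 2.3 -1; -2.83 2.67 0.38 -0.0 -0.0 2.4 -1;
```

View pics/w1d.png

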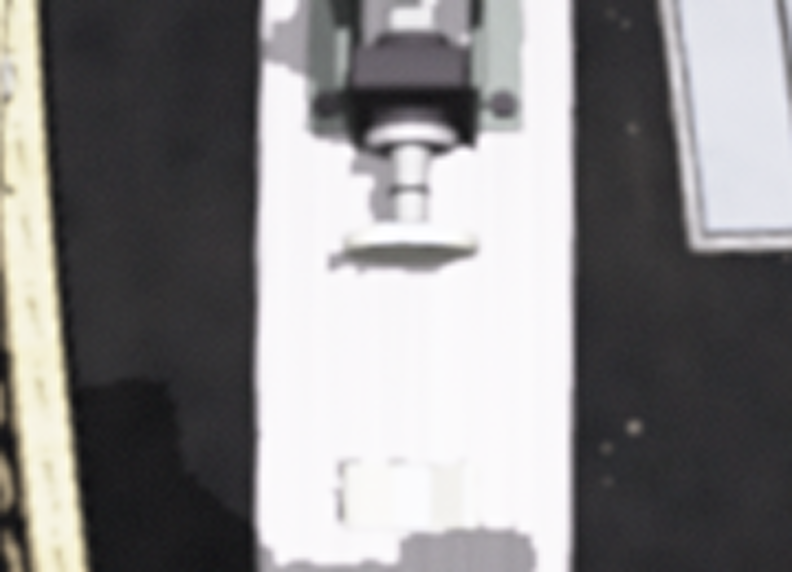

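View pics/w1e.png

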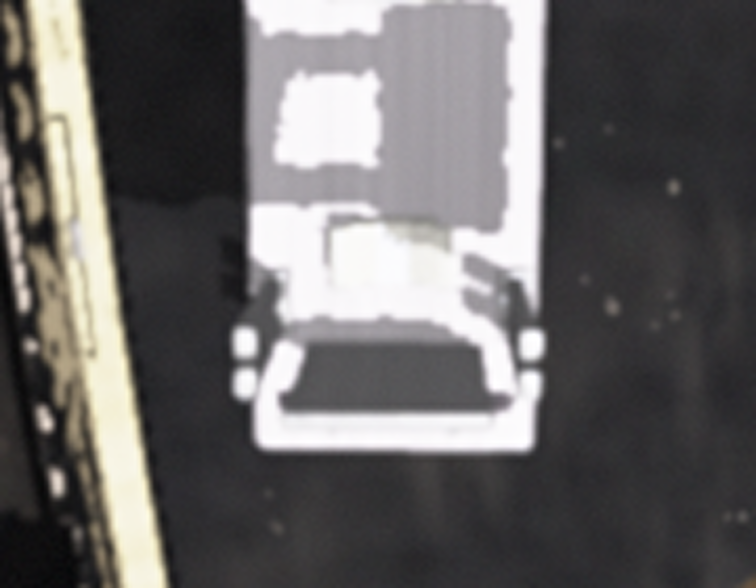

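Run:
```python
from h import *
d=np.load("w1.npy",allow_pickle=True).item();f,s=d["f"],d["s"]
D=lambda u,v:(220+(u+.5)/4.4-.5,(v+.5)/4.4-.5)
Ee=lambda u,v:(220+(u+.5)/4.2-.5,120+(v+.5)/4.2-.5)
for n,uv,z in [("L",D(258,300),.012),("R",D(574,300),.012),("L2",Ee(247,60),.012),("R2",Ee(547,60),.012),("endL",Ee(258,450),.012),("endR",Ee(535,450),.012),
 ("saddle+ c",D(407,494),.03),("sad+L",D(345,494),.036),("sad+R",D(470,494),.036),("sad- c",Ee(390,250),.03),("sad-L",Ee(330,250),.036),("sad-R",Ee(450,250),.036),
 ("padL",D(345,240),.05),("padR",D(478,240),.05),("plate faceL",Ee(280,408),.086),("plate faceR",Ee(512,405),.086),("postL",Ee(245,364),.082),("postR",Ee(531,364),.082),("ring",D(410,190),.05),("sleeve",D(408,145),.05)]:
    X=wplane(f,s,uv,z); 
    q=X[:2]-[.5307,.1888];a=-.1011;c,sn=np.cos(a),np.sin(a)
    print(n,X.round(4),"port xy mm",((c*q[0]+sn*q[1])*1000).round(1),((-sn*q[0]+c*q[1])*1000).round(1))
```

```text
L [0.4885 0.2642 0.012 ] port xy mm -49.5 70.7
R [0.5778 0.255  0.012 ] port xy mm 40.2 70.6
L2 [0.4801 0.1796 0.012 ] port xy mm -49.4 -14.3
R2 [0.57   0.1707 0.012 ] port xy mm 40.9 -14.0
endL [0.468  0.0558 0.012 ] port xy mm -49.0 -138.7
endR [0.5569 0.0475 0.012 ] port xy mm 40.4 -138.0
saddle+ c [0.5258 0.2024 0.03  ] port xy mm -6.2 13.0
sad+L [0.5095 0.204  0.036 ] port xy mm -22.6 12.9
sad+R [0.5427 0.2006 0.036 ] port xy mm 10.8 13.0
sad- c [0.5181 0.1204 0.03  ] port xy mm -5.6 -69.4
sad-L [0.5011 0.1232 0.036 ] port xy mm -22.8 -68.2
sad-R [0.5356 0.1199 0.036 ] port xy mm 11.9 -68.1
padL [0.517  0.2706 0.05  ] port xy mm -21.9 80.0
padR [0.5509 0.2671 0.05  ] port xy mm 12.2 79.9
plate faceL [0.4882 0.0926 0.086 ] port xy mm -32.6 -100.0
plate faceR [0.548  0.0878 0.086 ] port xy mm 27.4 -98.7
postL [0.48   0.1042 0.082 ] port xy mm -41.9 -89.3
postR [0.554  0.0972 0.082 ] port xy mm 32.4 -88.8
ring [0.5348 0.2824 0.05  ] port xy mm -5.3 93.5
sleeve [0.5355 0.2949 0.05  ] port xy mm -6.0 106.1
```

Request:
play_rows(targets="-3.6 1.5 0.4 0 0 2.3 -1; -3.5 1.6 0.4 0 0 2.3 -1; -3.5 1.8 0.4 0 0 2.3 -1; -3.4 1.9 0.4 0 0 2.3 -1; -3.3 2 0.4 0 0 2.3 -1")

```text
time_s: 4.1
tool_pos: [0.5872, -0.0658, 0.2386]
orientation: [[0.293, 0.956, 0.0], [0.956, -0.293, 0.0], [0.0, 0.0, -1.0]]
ft_force: [0.8, -0.0, -0.1]
grip_width: 0.088
```

Request:
play_rows(targets="-3.2 2.2 0.4 0 0 2.3 -1; -3.1 2.3 0.4 0 0 2.3 -1; -3 2.4 0.4 0 0 2.3 -1; -2.9 2.6 0.4 0 0 2.3 -1; -2.8 2.7 0.4 0 0 2.4 -1")

```text
time_s: 4.72
tool_pos: [0.6456, -0.2504, 0.2185]
orientation: [[0.479, 0.878, -0.0], [0.878, -0.479, 0.0], [0.0, -0.0, -1.0]]
ft_force: [-0.7, 0.3, -0.3]
grip_width: 0.0883
```

Request:
play_rows(targets="0 0 0 0 0 0 -1; 0 0 0 0 0 0 -1; 0 0 0 0 0 0 -1; 0 0 0 0 0 0 -1; 0 0 0 0 0 0 -1")

```text
time_s: 5.35
tool_pos: [0.6453, -0.2488, 0.2189]
orientation: [[0.477, 0.879, 0.0], [0.879, -0.477, 0.0], [0.0, 0.0, -1.0]]
ft_force: [0.2, -0.5, -0.5]
grip_width: 0.0883
```

Run:
```python
from plan import *
s=monitor.state();f=optics.grab_frame("wrist");np.save("w2.npy",dict(f=f,s=s),allow_pickle=True)
cv2.imwrite("pics/w2.png",f["color"]);print(s["tool_pos"],s["qpos"],s["dq"].round(1))
for r in models.outline_of("wrist","log"): print(r["p"],r["bbox"],r["mask"].sum())
```

```text
[ 0.64534162 -0.24884513  0.21892837] [ -1.58000317  38.93159789  30.43983777  83.41790006 -20.89579837
  63.31128905   4.19107236] [ 0.3  0.1  0.2 -0.1  0.  -0.1  0. ]
0.66 [296.1, 89.6, 336.8, 225.6] 4765
```

View pics/w2.png

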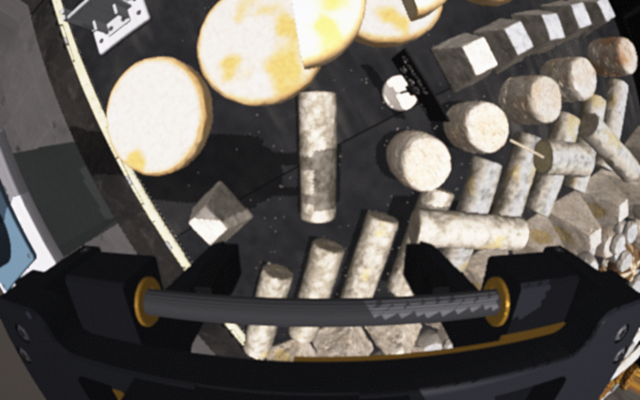

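The log lies at about (317,157), upright in the picture, with the pyramid at (220,212) to its left. I fit its pose from the wrist mask.

```bash
cat > wlog.py <<'E'
from plan import *
from scipy.optimize import minimize
def logpts(p):
    th=np.linspace(0,2*np.pi,40)
    q=np.array([(.021*np.cos(a),y,.019+.019*np.sin(a)) for y in (-.072,.072) for a in th]);c,s_=np.cos(p[2]),np.sin(p[2])
    return np.stack([p[0]+c*q[:,0]-s_*q[:,1],p[1]+s_*q[:,0]+c*q[:,1],q[:,2]],1)
d=np.load("w2.npy",allow_pickle=True).item();f,s=d["f"],d["s"]
M=models.outline_of("wrist","log")[0]["mask"]
def cost(p):
    h=cv2.convexHull((wproj(f,s,logpts(p))*16).astype(np.int32)); m=np.zeros((400,640),np.uint8);cv2.fillConvexPoly(m,h,1,shift=4)
    m=m>0; return 1-(m&M).sum()/(m|M).sum()
x0=np.array([.656,-.22,-.497])
r=minimize(cost,x0,method="Nelder-Mead",options=dict(initial_simplex=[x0,x0+[.02,0,0],x0+[0,.02,0],x0+[0,0,.15]]))
print(r.x,np.degrees(r.x[2]),r.fun)
im=f["color"].copy();cv2.polylines(im,[cv2.convexHull(wproj(f,s,logpts(r.x)).astype(np.int32))],True,(0,0,255),1)
crop(im,240,60,400,260,3,"pics/w2fit.png")
plan([r.x[0],r.x[1],.09],down(np.degrees(r.x[2])),5,-1)
E
python3 wlog.py
```

```text
[ 0.65505068 -0.22111975 -0.49053459] -28.105561677780578 0.03894269572235676
from [ 0.6452 -0.2493  0.2188] dist 0.132 ang 0.5
0.59 -0.1 2.58 0.0 -0.0 -0.1 -1; 0.59 -0.1 2.58 0.0 -0.0 -0.1 -1; 0.59 -0.09 2.57 0.0 -0.0 -0.1 -1; 0.59 -0.09 2.58 0.0 -0.0 -0.1 -1; 0.59 -0.1 2.57 0.0 -0.0 -0.1 -1;
```

View pics/w2fit.png

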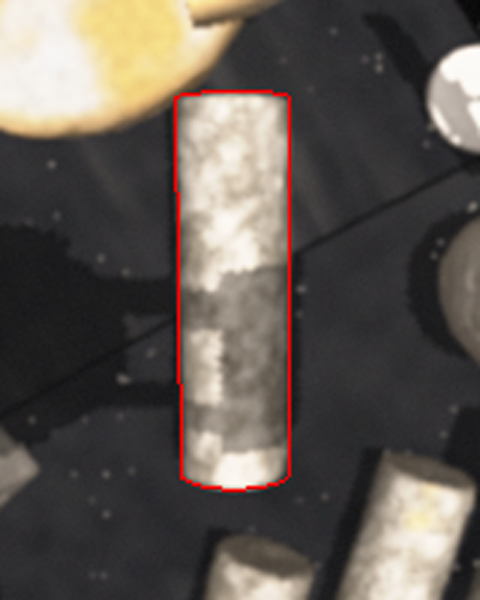

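Run:
```python
from h import *
d=np.load("w2.npy",allow_pickle=True).item();f,s=d["f"],d["s"]
cv=f["color"];crop(cv,300,60,560,280,3,"pics/w2r.png")
a=np.radians(-28.1);x=np.array([np.cos(a),np.sin(a)]);y=np.array([-np.sin(a),np.cos(a)])
for uv in [(392,148),(392,135),(403,133),(446,150),(450,172),(387,148),(445,110),(400,92)]:
    for z in (.072,.06):
        X=wplane(f,s,uv,z);q=X[:2]-[.655,-.2211];print(uv,z,(q@x*1000).round(),(q@y*1000).round())
```

```text
(392, 148) 0.072 72.0 15.0
(392, 148) 0.06 75.0 14.0
(392, 135) 0.072 72.0 28.0
(392, 135) 0.06 74.0 27.0
(403, 133) 0.072 83.0 30.0
(403, 133) 0.06 86.0 29.0
(446, 150) 0.072 129.0 15.0
(446, 150) 0.06 134.0 14.0
(450, 172) 0.072 135.0 -7.0
(450, 172) 0.06 140.0 -9.0
(387, 148) 0.072 67.0 15.0
(387, 148) 0.06 70.0 14.0
(445, 110) 0.072 126.0 55.0
(445, 110) 0.06 131.0 55.0
(400, 92) 0.072 79.0 70.0
(400, 92) 0.06 82.0 71.0
```

View pics/w2r.png

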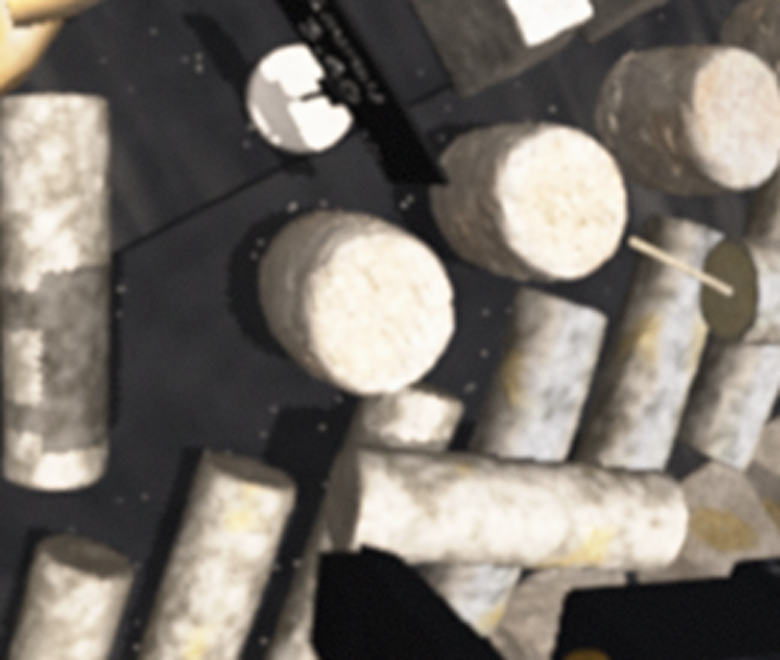

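Request:
play_rows(targets="0.6 -0.1 2.6 0 0 0 -1; 0.6 -0.1 2.6 0 0 -0.1 -1; 0.6 -0.1 2.6 0 0 -0.1 -1; 0.6 -0.1 2.6 -2 0 -0.1 -1; 0.6 -0.1 2.5 -2 0 0 -1")

```text
time_s: 6.12
tool_pos: [0.656, -0.221, 0.0889]
orientation: [[0.474, 0.879, 0.062], [0.881, -0.472, -0.034], [-0.0, 0.071, -0.997]]
ft_force: [0.2, 0.3, -0.6]
grip_width: 0.0882
```

Run:
```python
from plan import *
s=monitor.state();f=optics.grab_frame("wrist")
cv2.imwrite("pics/w3.png",f["color"]);print(s["tool_pos"],s["dq"].round(1),s["orientation"].round(3))
R=down(-28.1)@Ro.from_rotvec([np.radians(-4),0,0]).as_matrix()
plan([.6551,-.2211,.010],R,5,-1)
```

```text
[ 0.65596907 -0.22098305  0.08886157] [ -3.5   7.9  -7.3  18.2  -8.9 -42.    2.9] [[ 0.474  0.879  0.062]
 [ 0.881 -0.472 -0.034]
 [-0.     0.071 -0.997]]
from [ 0.6539 -0.2185  0.0852] dist 0.075 ang 0.2
-0.03 -0.05 1.5 -0.0 0.0 -0.0 -1; -0.03 -0.05 1.5 -0.1 0.0 -0.0 -1; -0.04 -0.06 1.51 -0.0 0.0 -0.0 -1; -0.03 -0.06 1.5 -0.1 0.0 -0.0 -1; -0.04 -0.06 1.51 -0.0 0.0 -0.1 -1;
```

View pics/w3.png

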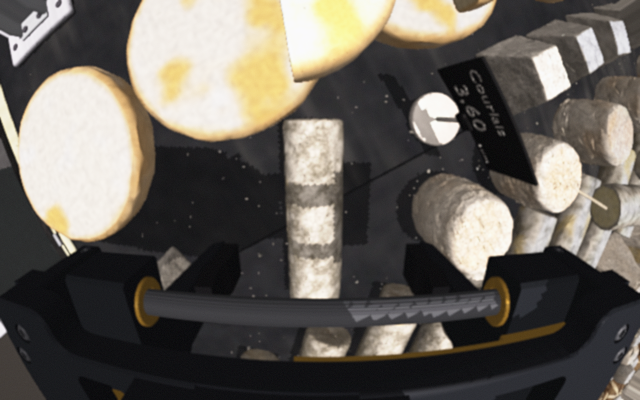

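The log sits between the fingers, at x about 286–342 between 238 and 405. I descend.

Request:
play_rows(targets="0 -0.1 1.5 0 0 0 -1; 0 -0.1 1.5 0 0 0 -1; 0 0 1.5 0 0 0 -1; 0 0 1.5 0 0 0 -1; 0 0 1.4 0 0 0 -1")

```text
time_s: 6.8
tool_pos: [0.6587, -0.2228, 0.0147]
orientation: [[0.474, 0.879, 0.061], [0.881, -0.473, -0.033], [-0.0, 0.07, -0.998]]
ft_force: [-0.1, 0.4, 0.1]
grip_width: 0.088
```

Request:
play_rows(targets="0 0 0 0 0 0 -1; 0 0 0 0 0 0 -1; 0 0 0 0 0 0 1; 0 0 0 0 0 0 1; 0 0 0 0 0 0 1", squeeze=12)

```text
time_s: 7.42
tool_pos: [0.6588, -0.2226, 0.016]
orientation: [[0.474, 0.879, 0.062], [0.881, -0.472, -0.033], [0.0, 0.07, -0.998]]
ft_force: [-0.9, -0.6, -0.3]
grip_width: 0.06
```

Request:
play_rows(targets="0 0 0 0 0 0 1; 0 0 0 0 0 0 1; 0 0 0 0 0 0 1; 0 0 0 0 0 0 1; 0 0 0 0 0 0 1")

```text
time_s: 8.05
tool_pos: [0.6587, -0.2226, 0.0156]
orientation: [[0.474, 0.879, 0.061], [0.881, -0.472, -0.033], [-0.0, 0.07, -0.998]]
ft_force: [-1.0, 0.2, -2.6]
grip_width: 0.0408
```

Request:
play_rows(targets="0 0 0 0 0 0 0.3; 0 0 0 0 0 0 0.2; 0 -0.1 0.2 0 0 0 0.2; 0 -0.1 0.3 0 0 0 0.2; 0 0 0.3 0 0 0 0.2")

```text
time_s: 8.68
tool_pos: [0.6591, -0.2228, 0.0107]
orientation: [[0.474, 0.878, 0.065], [0.881, -0.472, -0.034], [0.001, 0.073, -0.997]]
ft_force: [-5.4, 3.3, 17.3]
grip_width: 0.0404
```

Request:
play_rows(targets="0 0 0 0 0 0 0.2; 0 0 0 0 0 0 1; 0 0 0 0 0 0 1; 0 0 0 0 0 0 1; 0 0 0 0 0 0 1", squeeze=15)

```text
time_s: 9.3
tool_pos: [0.6591, -0.2228, 0.0105]
orientation: [[0.474, 0.878, 0.065], [0.881, -0.472, -0.034], [0.001, 0.073, -0.997]]
ft_force: [-4.2, 1.5, 15.6]
grip_width: 0.041
```

Request:
play_rows(targets="0 0 0 0 0 0 1; 0 0 -0.3 0 0 0 1; 0 0 -0.7 0 0 0 1; 0 0 -1 0 0 0 1; 0 0 -1 0 0 0 1")

```text
time_s: 9.93
tool_pos: [0.6555, -0.221, 0.0382]
orientation: [[0.474, 0.879, 0.061], [0.881, -0.472, -0.033], [-0.0, 0.07, -0.998]]
ft_force: [0.1, 0.4, -1.4]
grip_width: 0.0405
```

Run:
```python
from plan import *
s=monitor.state();f=optics.grab_frame("wrist")
crop(f["color"],160,60,480,380,2,"pics/w4.png");print(s["tool_pos"],s["ft_force"])
```

```text
[ 0.65554441 -0.22098899  0.03822368] [ 0.13792367  0.41780538 -1.3821362 ]
```

View pics/w4.png

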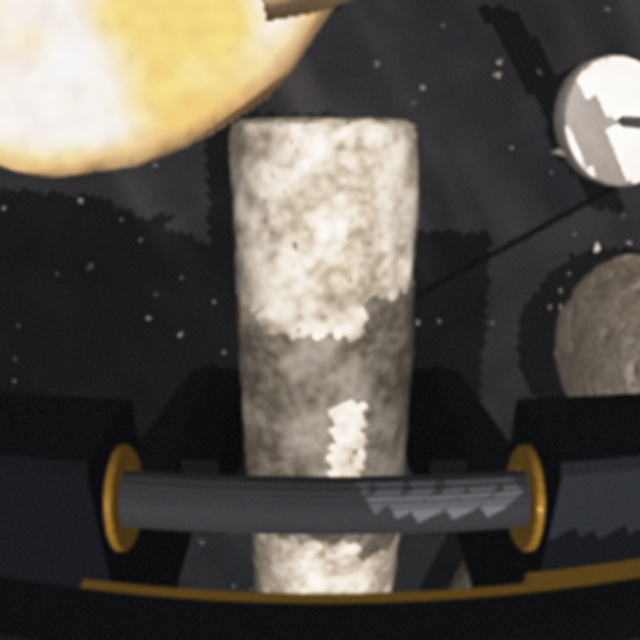

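Request:
play_rows(targets="0 0 -3 0 0 0 1; 0 0 -4 0 0 0 1; 0 0 -4 2 0 0 1; 0 0 -3 2 0 0 1; 0 0 -1 0 0 0 1")

```text
time_s: 10.6
tool_pos: [0.6491, -0.2176, 0.1895]
orientation: [[0.474, 0.881, 0.004], [0.881, -0.474, -0.001], [0.001, 0.004, -1.0]]
ft_force: [0.8, -0.1, -2.9]
grip_width: 0.0406
```

Run:
```python
from plan import *
s=monitor.state();print(s["ft_force"],s["grip_width"],s["orientation"].round(3))
plan([.5234,.1634,.20],down(-5.66),10,1)
```

```text
[ 0.81238671 -0.12874215 -2.87703154] 0.04064261940326081 [[ 0.474  0.881  0.004]
 [ 0.881 -0.474 -0.001]
 [ 0.001  0.004 -1.   ]]
from [ 0.6491 -0.2176  0.1895] dist 0.401 ang 22.6
2.76 -2.91 -0.12 0.0 0.0 -2.3 1; 2.87 -2.8 -0.11 0.0 0.0 -2.3 1; 2.99 -2.68 -0.12 0.0 0.0 -2.3 1; 3.09 -2.56 -0.11 0.0 0.0 -2.2 1; 3.19 -2.44 -0.12 0.0 0.0 -2.3 1;
3.28 -2.31 -0.11 0.0 0.0 -2.2 1; 3.37 -2.18 -0.12 0.1 0.0 -2.3 1; 3.45 -2.05 -0.11 0.0 0.0 -2.2 1; 3.53 -1.91 -0.11 0.1 0.0 -2.3 1; 3.59 -1.77 -0.11 0.0 0.0 -2.2 1;
```

Request:
play_rows(targets="2.8 -2.9 -0.1 0 0 -2.3 1; 2.9 -2.8 -0.1 0 0 -2.3 1; 3 -2.7 -0.1 0 0 -2.3 1; 3.1 -2.6 -0.1 0 0 -2.2 1; 3.2 -2.4 -0.1 0 0 -2.3 1")

```text
time_s: 11.22
tool_pos: [0.584, -0.0239, 0.1912]
orientation: [[0.289, 0.957, -0.001], [0.957, -0.289, -0.0], [-0.0, -0.001, -1.0]]
ft_force: [0.7, -0.3, -2.2]
grip_width: 0.0408
```

Request:
play_rows(targets="3.3 -2.3 -0.1 0 0 -2.2 1; 3.4 -2.2 -0.1 0 0 -2.3 1; 3.4 -2 -0.1 0 0 -2.2 1; 3.5 -1.9 -0.1 0 0 -2.3 1; 3.6 -1.8 -0.1 0 0 -2.2 1")

```text
time_s: 11.85
tool_pos: [0.5213, 0.1658, 0.1964]
orientation: [[0.097, 0.995, -0.001], [0.995, -0.097, -0.0], [-0.0, -0.0, -1.0]]
ft_force: [0.3, -0.0, -1.8]
grip_width: 0.0407
```

Request:
play_rows(targets="0 0 0 0 0 0 1; 0 0 0 0 0 0 1; 0 0 0 0 0 0 1; 0 0 0 0 0 0 1; 0 0 0 0 0 0 1")

```text
time_s: 12.48
tool_pos: [0.5228, 0.1643, 0.1972]
orientation: [[0.1, 0.995, 0.0], [0.995, -0.1, -0.0], [-0.0, 0.0, -1.0]]
ft_force: [0.2, 0.2, -2.3]
grip_width: 0.0405
```

Run:
```python
from plan import *
s=monitor.state();f=optics.grab_frame("wrist");np.save("w5.npy",dict(f=f,s=s),allow_pickle=True)
cv2.imwrite("pics/w5.png",f["color"]);print(s["tool_pos"],s["ft_force"])
g=optics.grab_frame("side");crop(g["color"],200,110,340,270,3.7,"pics/side5.png")
plan([.5234,.1634,.10],down(-5.66),5,1)
```

```text
[0.52275445 0.16429007 0.19724527] [ 0.19083694  0.18853846 -2.31420072]
from [0.5227 0.1646 0.1972] dist 0.097 ang 0.0
-0.02 0.02 1.94 0.0 0.0 -0.0 1; -0.02 0.02 1.95 0.0 0.0 -0.0 1; -0.02 0.01 1.94 0.0 0.0 -0.0 1; -0.02 0.02 1.95 0.0 0.0 -0.0 1; -0.03 0.01 1.94 0.0 0.0 -0.0 1;
```

View pics/w5.png

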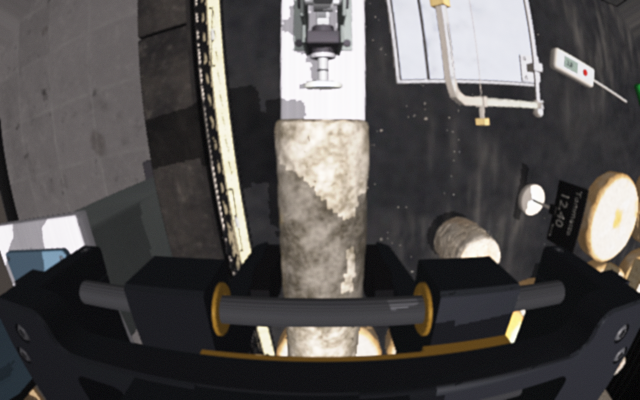

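View pics/side5.png

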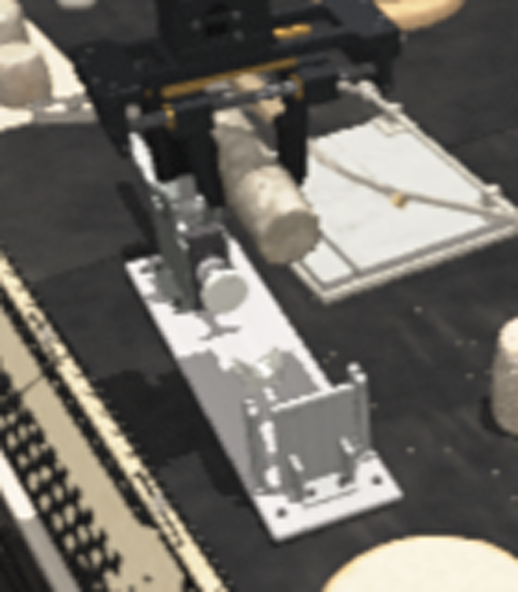

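Run:
```python
from h import *
d=np.load("w5.npy",allow_pickle=True).item();f,s=d["f"],d["s"]
o=np.array([.5260,.1893]);a=np.radians(-5.66);c,sn=np.cos(a),np.sin(a)
for n,uv,z in [("logend L",(276,124),.206),("logend top",(322,120.5),.222),("R",(368,124),.206),("padL",(303,86),.05),("padR",(341,86),.05),("baseL",(281,105),.012),("baseR",(366,105),.012)]:
    X=wplane(f,s,uv,z);q=X[:2]-o;print(n,X.round(4),((c*q[0]+sn*q[1])*1000).round(1),((-sn*q[0]+c*q[1])*1000).round(1))
q=s["tool_pos"][:2]-o;print("tcp",((c*q[0]+sn*q[1])*1000).round(1),((-sn*q[0]+c*q[1])*1000).round(1))
```

```text
logend L [0.5093 0.2356 0.206 ] -21.2 44.4
logend top [0.5296 0.235  0.222 ] -0.9 45.8
R [0.5497 0.2316 0.206 ] 19.4 44.4
padL [0.5153 0.2684 0.05  ] -18.5 77.7
padR [0.5504 0.2649 0.05  ] 16.8 77.7
baseL [0.4881 0.2551 0.012 ] -44.2 61.8
baseR [0.5776 0.2463 0.012 ] 45.8 61.8
tcp -0.8 -25.2
```

Request:
play_rows(targets="0.2 0 2 0 0 0 1; 0 0 2 0 0 0 1; 0 0 2 0 0 0 1; 0 0 2 0 0 0 1; 0 0 2 0 0 0 1")

```text
time_s: 13.2
tool_pos: [0.523, 0.1668, 0.0967]
orientation: [[0.099, 0.995, 0.0], [0.995, -0.099, 0.0], [0.0, 0.0, -1.0]]
ft_force: [-0.5, -0.0, -2.0]
grip_width: 0.0406
```

Request:
play_rows(targets="0 0 1.2 0 0 0 1; 0 0 1.2 0 0 0 1; 0 0 1 0 0 0 1; 0 0 0.7 0 0 0 1; 0 0 0.4 0 0 0 1")

```text
time_s: 13.82
tool_pos: [0.5228, 0.1668, 0.052]
orientation: [[0.099, 0.995, 0.0], [0.995, -0.099, -0.0], [-0.0, 0.0, -1.0]]
ft_force: [-0.4, 0.2, -2.1]
grip_width: 0.0405
```

Run:
```python
from plan import *
s=monitor.state();g=optics.grab_frame("side");crop(g["color"],200,110,340,270,3.7,"pics/side6.png")
f=optics.grab_frame("wrist");cv2.imwrite("pics/w6.png",f["color"])
s=monitor.state();print(s["tool_pos"],s["ft_force"])
```

```text
[0.52269329 0.1667339  0.0520242 ] [ 0.52492743  0.77540667 -1.5820006 ]
```

View pics/side6.png

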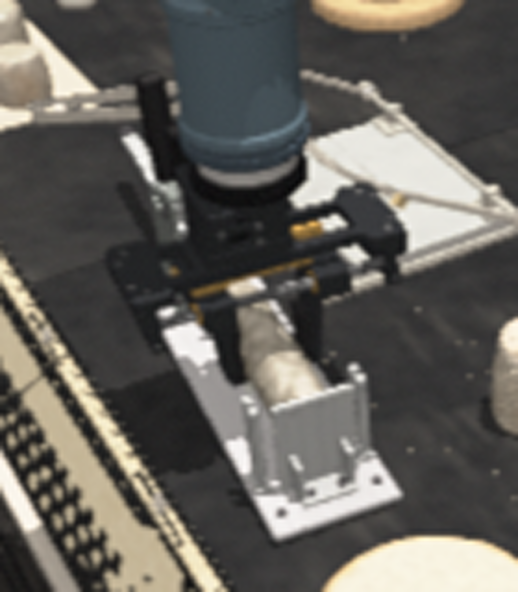

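View pics/w6.png

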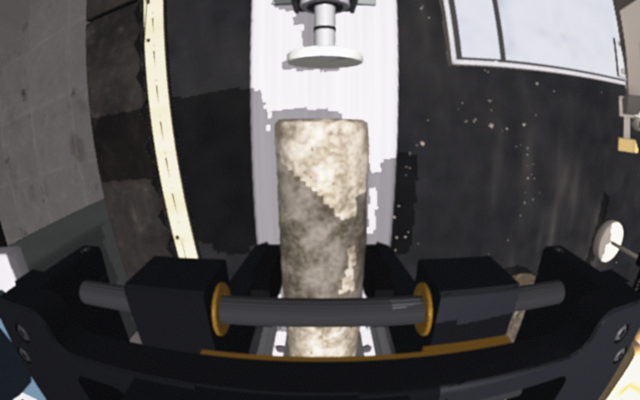

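Request:
play_rows(targets="0 0.1 0.3 0 0 0 1; 0 0 0.3 0 0 0 1; 0 0 0.2 0 0 0 1; 0 0 0 0 0 0 1; 0 0 0 0 0 0 1")

```text
time_s: 14.55
tool_pos: [0.5238, 0.1667, 0.0443]
orientation: [[0.099, 0.995, 0.0], [0.995, -0.099, -0.0], [-0.0, 0.0, -1.0]]
ft_force: [-0.3, 0.5, -2.2]
grip_width: 0.0406
```

Request:
play_rows(targets="0 0 0.1 0 0 0 1; 0 0 0.1 0 0 0 1; 0 0 0.1 0 0 0 1; 0 0 0 0 0 0 1; 0 0 0 0 0 0 1")

```text
time_s: 15.18
tool_pos: [0.5243, 0.1667, 0.0416]
orientation: [[0.099, 0.995, 0.001], [0.995, -0.099, 0.0], [0.0, 0.001, -1.0]]
ft_force: [0.6, -0.3, 3.7]
grip_width: 0.0409
```

Contact came at the predicted height. I release and lift.

Request:
play_rows(targets="0 0 0 0 0 0 0.1; 0 0 0 0 0 0 -0.2; 0 0 0 0 0 0 -0.4; 0 0 0 0 0 0 -0.4; 0 0 0 0 0 0 -0.4")

```text
time_s: 15.8
tool_pos: [0.5236, 0.1667, 0.0411]
orientation: [[0.099, 0.995, -0.0], [0.995, -0.099, -0.0], [-0.0, -0.0, -1.0]]
ft_force: [-0.4, -0.4, 0.3]
grip_width: 0.0616
```

Request:
play_rows(targets="0 0 -1.5 0 0 0 -0.4; 0 0 -3 0 0 0 -0.4; 0 0 -4 0 0 0 -0.4; 0 0 -4 0 0 0 0.5; 0 0 -3 0 0 0 1")

```text
time_s: 16.42
tool_pos: [0.5243, 0.1667, 0.199]
orientation: [[0.099, 0.995, 0.002], [0.995, -0.099, 0.001], [0.001, 0.002, -1.0]]
ft_force: [0.4, -0.2, -0.7]
grip_width: 0.0438
```

Run:
```python
from plan import *
g=optics.grab_frame("side");crop(g["color"],200,110,340,270,3.7,"pics/side7.png")
s=monitor.state();f=optics.grab_frame("wrist");np.save("w7.npy",dict(f=f,s=s),allow_pickle=True);cv2.imwrite("pics/w7.png",f["color"])
s=monitor.state();print(s["tool_pos"],s["ft_force"])
```

```text
[0.52598143 0.16718723 0.20044152] [ 0.50263233  1.04787988 -0.61704157]
```

View pics/side7.png

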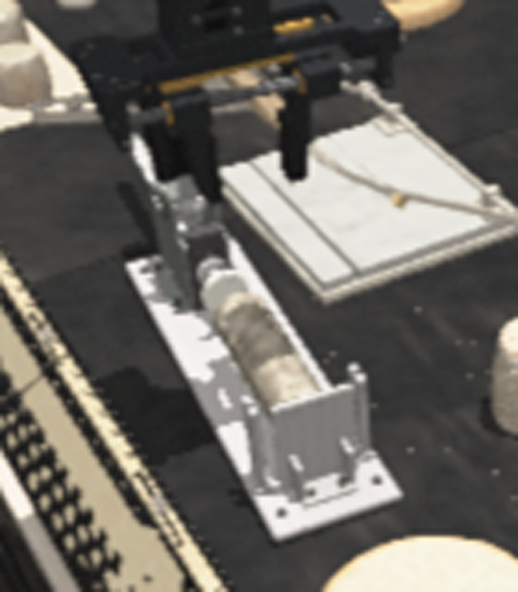

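View pics/w7.png

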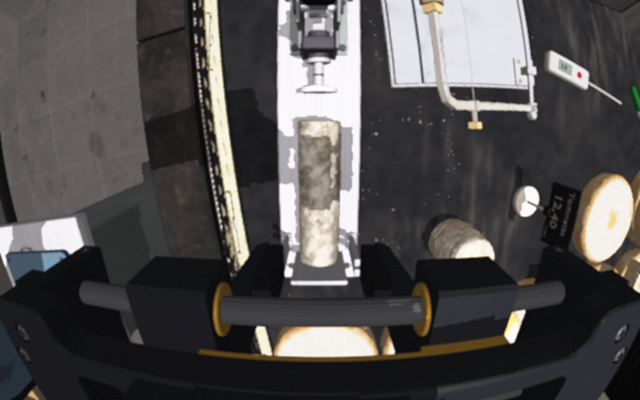

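Log lies in both saddles (wrist view: end at (318,122), stop at (318,268), pad at (318,88)). Next I turn 90° so the wrist camera looks at the stem from the side, and go in front of the trigger.

```bash
cat >> plan.py <<'E'
o=np.array([.5262,.1895]);aa=np.radians(-5.66)
def W(x,y,z): return np.array([o[0]+np.cos(aa)*x/1e3-np.sin(aa)*y/1e3,o[1]+np.sin(aa)*x/1e3+np.cos(aa)*y/1e3,z/1e3])
def Pf(X):
    q=X[:2]-o;return np.array([np.cos(aa)*q[0]+np.sin(aa)*q[1],-np.sin(aa)*q[0]+np.cos(aa)*q[1],X[2]])*1e3
E
python3 - <<'E'
from plan import *
s=monitor.state();print(s["qpos"],Pf(s["tool_pos"]))
plan(W(0,90,195),down(84.34),10,1)
E
```

```text
[-41.34384459  25.03695573  24.66103379 106.71696522 -13.26484352
  50.64159892 -16.0192467 ] [  1.98308906 -22.22554833 200.4415177 ]
from [0.526  0.1672 0.2004] dist 0.112 ang 90.0
1.12 -0.02 0.06 0.0 0.0 -9.0 1; 1.11 0.15 0.06 0.0 0.0 -9.0 1; 1.07 0.33 0.06 0.0 0.0 -9.0 1; 1.01 0.49 0.06 0.1 0.0 -9.0 1; 0.92 0.64 0.06 0.0 0.0 -9.0 1;
0.81 0.78 0.06 0.0 0.0 -9.0 1; 0.68 0.9 0.05 0.1 0.0 -9.0 1; 0.53 0.99 0.05 0.0 0.1 -9.0 1; 0.36 1.06 0.06 0.1 0.0 -9.0 1; 0.2 1.11 0.05 0.0 0.1 -9.0 1;
```

Request:
play_rows(targets="1.1 0 0 0 0 -9 1; 1.1 0.2 0 0 0 -9 1; 1.1 0.3 0 0 0 -9 1; 1 0.5 0 0 0 -9 1; 0.9 0.6 0 0 0 -9 1", squeeze=30)

```text
time_s: 17.15
tool_pos: [0.528, 0.2222, 0.1959]
orientation: [[-0.638, 0.77, -0.001], [0.77, 0.638, -0.0], [0.0, -0.001, -1.0]]
ft_force: [-0.6, 0.0, -0.4]
grip_width: 0.0001
```

Request:
play_rows(targets="0.8 0.8 0 0 0 -9 1; 0.7 0.9 0 0 0 -9 1; 0.5 1 0 0 0 -9 1; 0.4 1.1 0 0 0 -9 1; 0.2 1.1 0 0 0 -9 1")

```text
time_s: 17.77
tool_pos: [0.5327, 0.2787, 0.1959]
orientation: [[-0.996, 0.094, -0.001], [0.094, 0.996, -0.001], [0.001, -0.001, -1.0]]
ft_force: [0.1, -0.1, -0.3]
grip_width: 0.0006
```

Request:
play_rows(targets="0 0 0 0 0 0 1; 0 0 0 0 0 0 1; 0 0 0 0 0 0 1; 0 0 0 0 0 0 1; 0 0 0 0 0 0 1")

```text
time_s: 18.4
tool_pos: [0.5331, 0.2785, 0.1963]
orientation: [[-0.995, 0.099, 0.0], [0.099, 0.995, -0.0], [-0.0, -0.0, -1.0]]
ft_force: [0.6, 0.3, 1.4]
grip_width: 0.0004
```

Run:
```python
from plan import *
s=monitor.state();print(s["qpos"],s["dq"].round(1),Pf(s["tool_pos"]),s["grip_width"])
f=optics.grab_frame("wrist");np.save("w8.npy",dict(f=f,s=s),allow_pickle=True);cv2.imwrite("pics/w8.png",f["color"])
plan(W(0,90,145),down(84.34),5,1)
```

```text
[-33.44365735  28.67900031   2.13468896  98.11478342  -1.2709023
  53.2298392   53.48780203] [ 0.   0.2 -0.1 -0.1  0.   0.1  0.1] [ -1.89138352  89.25111127 196.28771437] 0.0003834844528188734
from [0.5331 0.2786 0.1963] dist 0.051 ang 0.0
-0.04 0.01 1.03 -0.0 0.0 -0.0 1; -0.04 0.01 1.02 -0.0 0.0 -0.0 1; -0.04 0.02 1.03 -0.0 0.0 -0.0 1; -0.04 0.01 1.02 -0.0 0.0 -0.0 1; -0.03 0.02 1.03 -0.0 0.0 -0.0 1;
```

View pics/w8.png

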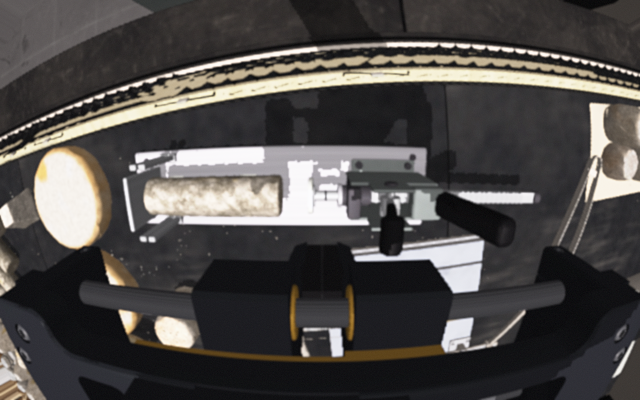

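The fingers show at (322,265), the trigger bar at (391,215)–(391,250), the grip at (475,215), and the pad and stem at (315–345,193). I go down in front of the bar.

Request:
play_rows(targets="-0.1 0 1 0 0 0 1; -0.1 0 1 0 0 0 1; 0 0.1 1 0 0 0 1; 0 0 1.1 0 0 0 1; 0 0 1 0 0 0 1")

```text
time_s: 19.08
tool_pos: [0.535, 0.2794, 0.1443]
orientation: [[-0.995, 0.099, -0.0], [0.099, 0.995, -0.0], [0.0, -0.0, -1.0]]
ft_force: [-0.4, 0.0, -0.9]
grip_width: 0.0006
```

Request:
play_rows(targets="0 0.5 0 0 0 0 1; 0 0.5 0 0 0 0 1; 0 0.3 0 0 0 0 1; 0 0.2 0 0 0 0 1; 0 0.2 0 0 0 0 1")

```text
time_s: 19.7
tool_pos: [0.537, 0.2965, 0.1454]
orientation: [[-0.995, 0.099, 0.0], [0.099, 0.995, 0.0], [-0.0, 0.0, -1.0]]
ft_force: [0.3, 0.7, 0.1]
grip_width: 0.0006
```

Run:
```python
from plan import *
s=monitor.state();print(s["dq"].round(1),Pf(s["tool_pos"]),s["grip_width"],s["ft_force"])
f=optics.grab_frame("wrist");np.save("w9.npy",dict(f=f,s=s),allow_pickle=True);cv2.imwrite("pics/w9.png",f["color"])
```

```text
[-1.1  0.9 -0.1 -1.3 -0.   0.8 -1.2] [  0.18879761 107.5166458  145.40542776] 0.0005935123369348798 [0.31371577 0.69899313 0.07067806]
```

View pics/w9.png

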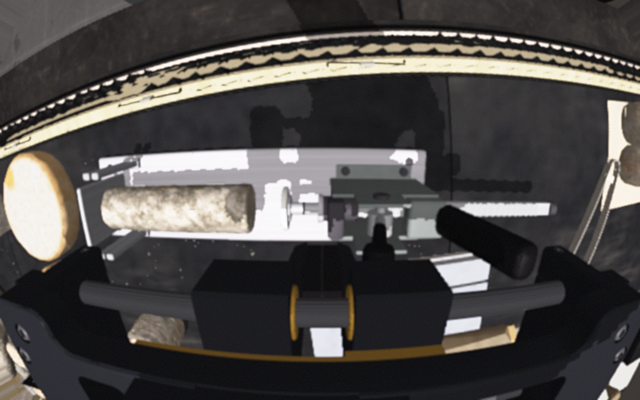

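Request:
play_rows(targets="0 0.5 0 0 0 0 1; 0 0.6 0 0 0 0 1; 0 0.6 0 0 0 0 1; 0 0.6 0 0 0 0 1; 0 0.5 0 0 0 0 1")

```text
time_s: 20.38
tool_pos: [0.5402, 0.3233, 0.1456]
orientation: [[-0.995, 0.1, 0.0], [0.1, 0.995, -0.002], [-0.0, -0.002, -1.0]]
ft_force: [-1.1, -7.6, 6.5]
grip_width: 0.0006
```

```bash
cat > look.py <<'E'
import sys
from plan import *
s=monitor.state();print(s["time_s"],Pf(s["tool_pos"]).round(1),"ft port",(np.array([[np.cos(aa),np.sin(aa)],[-np.sin(aa),np.cos(aa)]])@s["ft_force"][:2]).round(1),s["ft_force"][2].round(1))
f=optics.grab_frame("wrist");np.save(f"{sys.argv[1]}.npy",dict(f=f,s=s),allow_pickle=True)
crop(f["color"],80,120,560,300,1.65,f"pics/{sys.argv[1]}.png")
E
python3 look.py w10
```

```text
20.375 [  0.7 134.6 145.6] ft port [-0.3 -7.6] 6.5
```

View pics/w10.png

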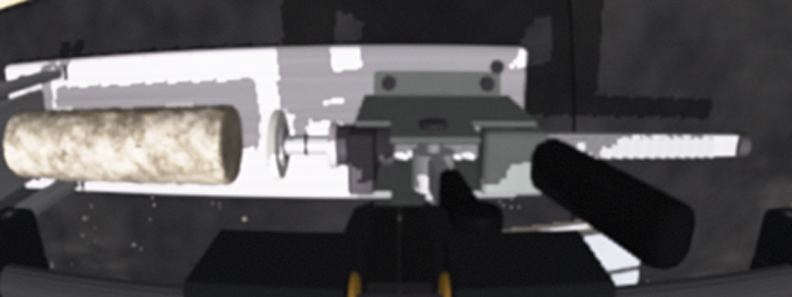

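Request:
play_rows(targets="0 0.2 0 0 0 0 1; 0 0.2 0 0 0 0 1; 0 0.2 0 0 0 0 1; 0 0 0 0 0 0 1; 0 0 0 0 0 0 1")

```text
time_s: 21.05
tool_pos: [0.5407, 0.3286, 0.1453]
orientation: [[-0.995, 0.1, -0.0], [0.1, 0.995, -0.002], [-0.0, -0.002, -1.0]]
ft_force: [-1.8, -6.7, 5.7]
grip_width: 0.0004
```

```bash
python3 look.py w11
```

```text
21.05 [  0.7 139.8 145.3] ft port [-1.2 -6.9] 5.7
```

View pics/w11.png

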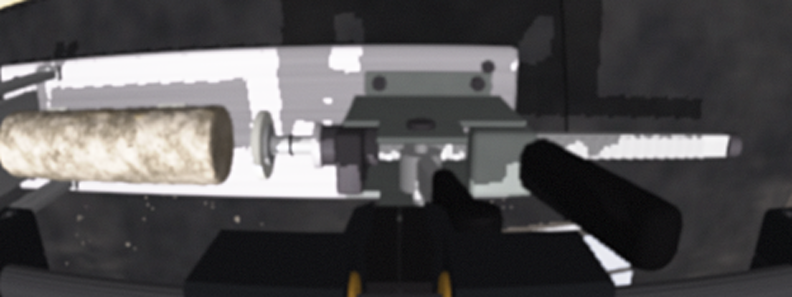

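Request:
play_rows(targets="0 0.2 0 0 0 0 1; 0 0.2 0 0 0 0 1; 0 0.2 0 0 0 0 1; 0 0 0 0 0 0 1; 0 0 0 0 0 0 1")

```text
time_s: 21.72
tool_pos: [0.5408, 0.3291, 0.1453]
orientation: [[-0.995, 0.103, -0.004], [0.103, 0.995, -0.01], [0.003, -0.011, -1.0]]
ft_force: [-5.0, -18.9, 14.8]
grip_width: 0.0006
```

```bash
python3 look.py w12
```

```text
21.725 [  0.8 140.3 145.3] ft port [ -3.1 -19.3] 14.8
```

View pics/w12.png

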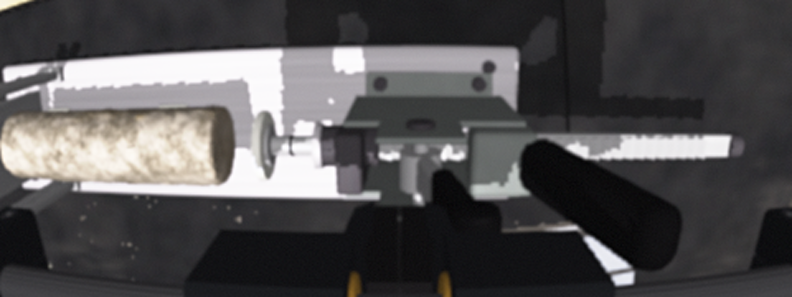

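Stop reached at TCP y≈140: force rose to 19 N with no further motion. I let it forward.

Request:
play_rows(targets="0 -0.9 0 0 0 0 1; 0 -0.9 0 0 0 0 1; 0 -0.9 0 0 0 0 1; 0 -0.9 0 0 0 0 1; 0 0 0 0 0 0 1")

```text
time_s: 22.4
tool_pos: [0.5371, 0.3001, 0.1452]
orientation: [[-0.995, 0.099, -0.0], [0.099, 0.995, 0.0], [0.0, 0.0, -1.0]]
ft_force: [-0.8, 0.2, 0.3]
grip_width: 0.0006
```

```bash
python3 look.py w13
```

```text
22.4 [ -0.  111.1 145.2] ft port [-0.8  0.2] 0.3
```

View pics/w13.png

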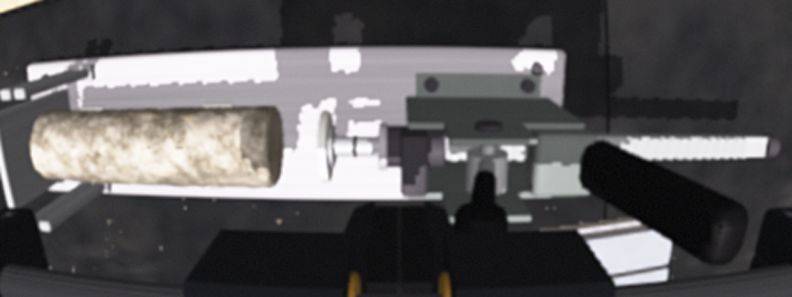

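```bash
cat > meas.py <<'E'
from plan import *
def m(name,pts,z=.05):
    d=np.load(name+".npy",allow_pickle=True).item();f,s=d["f"],d["s"]
    for n,u,v in pts: print(name,n,Pf(wplane(f,s,(80+(u+.5)/1.65-.5,120+(v+.5)/1.65-.5),z)).round(1))
E
python3 - <<'E'
from meas import *
m("w13",[("pad",326,146),("ring",355,146),("sleeve",378,146),("logend",272,146),("tail",768,146)])
m("w12",[("pad",264,146),("ring",293,146),("sleeve",318,146),("logend",225,146),("tail",730,146)])
m("w10",[("pad",276,146),("ring",333,146),("sleeve",334,146),("logend",233,146),("tail",738,146)])
E
```

```text
w13 pad [-0.5 74.8 50. ]
w13 ring [-0.5 89.3 50. ]
w13 sleeve [ -0.4 100.7  50. ]
w13 logend [-0.5 47.2 50. ]
w13 tail [2.000e-01 3.328e+02 5.000e+01]
w12 pad [ 0.1 70.9 50. ]
w12 ring [ 0.1 86.1 50. ]
w12 sleeve [ 0.1 98.9 50. ]
w12 logend [ 0.1 49.6 50. ]
w12 tail [  0.7 328.2  50. ]
w10 pad [ 0.4 72.4 50. ]
w10 ring [  0.4 101.6  50. ]
w10 sleeve [  0.4 102.1  50. ]
w10 logend [ 0.5 49.4 50. ]
w10 tail [  0.9 331.1  50. ]
```

Request:
play_rows(targets="0 0.9 0 0 0 0 1; 0 0.9 0 0 0 0 1; 0 0.9 0 0 0 0 1; 0 0.6 0 0 0 0 1; 0 0 0 0 0 0 1")

```text
time_s: 23.08
tool_pos: [0.5409, 0.3289, 0.1456]
orientation: [[-0.995, 0.101, -0.002], [0.101, 0.995, -0.007], [0.001, -0.007, -1.0]]
ft_force: [-2.9, -13.8, 10.2]
grip_width: 0.0003
```

Request:
play_rows(targets="0 0 0 0 0 0 1; 0 -0.8 0 0 0 0 1; 0 -0.9 0 0 0 0 1; 0 -0.9 0 0 0 0 1; 0 -0.8 0 0 0 0 1")

```text
time_s: 23.7
tool_pos: [0.5366, 0.2991, 0.1449]
orientation: [[-0.995, 0.098, -0.001], [0.098, 0.995, -0.0], [0.001, -0.0, -1.0]]
ft_force: [-0.2, 1.1, -0.3]
grip_width: 0.0001
```

```bash
python3 look.py w14
```

```text
23.7 [ -0.4 110.1 144.9] ft port [-0.3  1.1] -0.3
```

Request:
play_rows(targets="0 0.9 0 0 0 0 1; 0 0.9 0 0 0 0 1; 0 0.9 0 0 0 0 1; 0 0.7 0 0 0 0 1; 0 0 0 0 0 0 1")

```text
time_s: 24.38
tool_pos: [0.5409, 0.3289, 0.1456]
orientation: [[-0.995, 0.101, -0.002], [0.101, 0.995, -0.007], [0.001, -0.007, -1.0]]
ft_force: [-3.1, -14.8, 12.0]
grip_width: 0.0007
```

Request:
play_rows(targets="0 0 0 0 0 0 1; 0 -0.8 0 0 0 0 1; 0 -0.9 0 0 0 0 1; 0 -0.9 0 0 0 0 1; 0 -0.8 0 0 0 0 1")

```text
time_s: 25.0
tool_pos: [0.5366, 0.2991, 0.1449]
orientation: [[-0.995, 0.098, -0.001], [0.098, 0.995, -0.0], [0.001, -0.0, -1.0]]
ft_force: [-0.1, -0.5, -0.2]
grip_width: 0.0007
```

```bash
python3 look.py w15
```

```text
25.0 [ -0.5 110.1 144.9] ft port [-0.  -0.5] -0.2
```

View pics/w14.png

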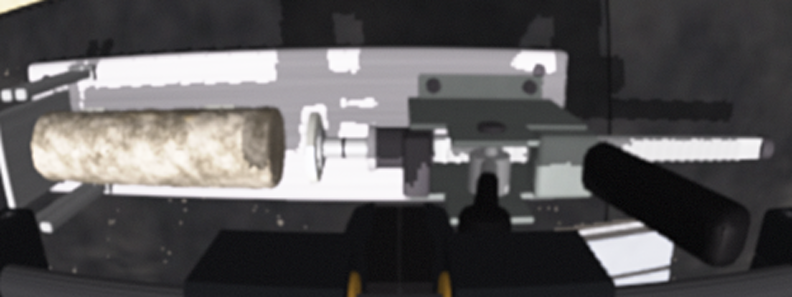

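View pics/w15.png

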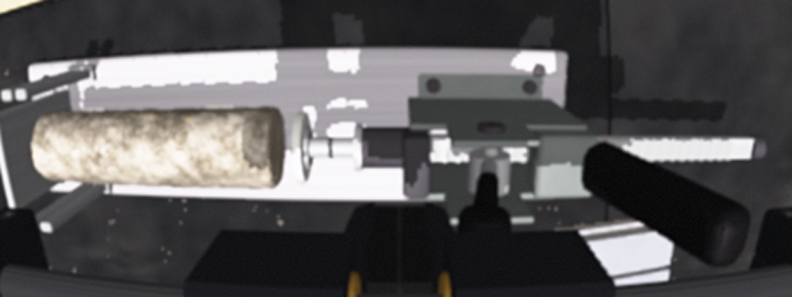

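Request:
play_rows(targets="0 0.9 0 0 0 0 1; 0 0.9 0 0 0 0 1; 0 0.9 0 0 0 0 1; 0 0.7 0 0 0 0 1; 0 0 0 0 0 0 1")

```text
time_s: 25.68
tool_pos: [0.541, 0.3289, 0.1457]
orientation: [[-0.995, 0.101, -0.002], [0.101, 0.995, -0.007], [0.001, -0.007, -1.0]]
ft_force: [-4.7, -13.6, 12.0]
grip_width: 0.0006
```

Request:
play_rows(targets="0 0 0 0 0 0 1; 0 -0.8 0 0 0 0 1; 0 -0.9 0 0 0 0 1; 0 -0.9 0 0 0 0 1; 0 -0.8 0 0 0 0 1")

```text
time_s: 26.3
tool_pos: [0.5366, 0.2991, 0.1449]
orientation: [[-0.995, 0.098, -0.001], [0.098, 0.995, -0.0], [0.001, -0.0, -1.0]]
ft_force: [0.3, -0.5, -0.6]
grip_width: 0.0002
```

```bash
python3 look.py w16
```

```text
26.3 [ -0.5 110.1 144.9] ft port [ 0.4 -0.5] -0.6
```

View pics/w16.png

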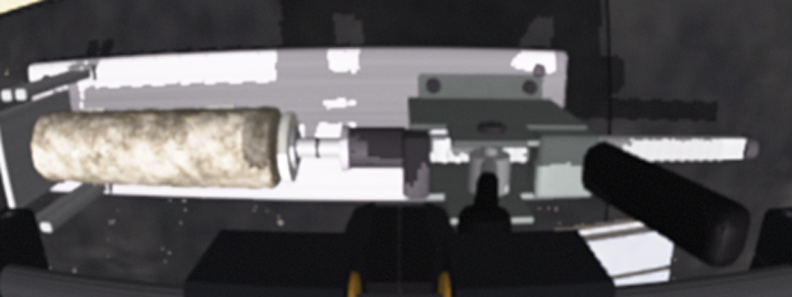

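Request:
play_rows(targets="0 0.9 0 0 0 0 1; 0 0.9 0 0 0 0 1; 0 0.9 0 0 0 0 1; 0 0.7 0 0 0 0 1; 0 0 0 0 0 0 1")

```text
time_s: 26.98
tool_pos: [0.5409, 0.3289, 0.1457]
orientation: [[-0.995, 0.101, -0.002], [0.101, 0.995, -0.007], [0.001, -0.007, -1.0]]
ft_force: [-3.6, -15.2, 11.9]
grip_width: 0.0007
```

Request:
play_rows(targets="0 0 0 0 0 0 1; 0 -0.8 0 0 0 0 1; 0 -0.9 0 0 0 0 1; 0 -0.9 0 0 0 0 1; 0 -0.8 0 0 0 0 1")

```text
time_s: 27.6
tool_pos: [0.5366, 0.2991, 0.1449]
orientation: [[-0.995, 0.098, -0.001], [0.098, 0.995, -0.0], [0.001, -0.0, -1.0]]
ft_force: [-0.7, 0.8, 0.0]
grip_width: 0.0003
```

```bash
python3 look.py w17
```

```text
27.6 [ -0.5 110.1 144.9] ft port [-0.8  0.8] 0.0
```

View pics/w17.png

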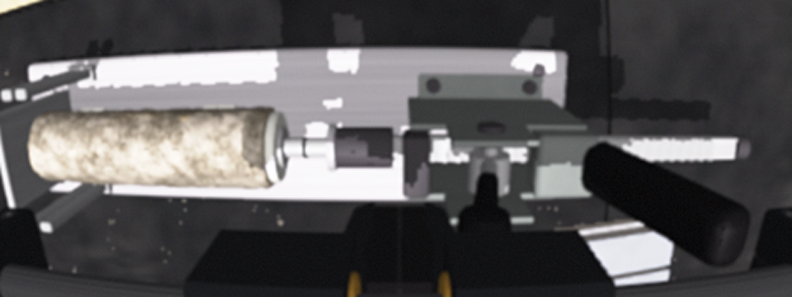

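```bash
cat > zoom.py <<'E'
import sys
from h import *
L=[]
for n in sys.argv[2:]:
    d=np.load(n+".npy",allow_pickle=True).item()
    L.append(cv2.resize(d["f"]["color"][180:235,225:345],None,fx=6,fy=4,interpolation=cv2.INTER_CUBIC)[:, :])
im=np.vstack(L)
if im.shape[0]>600: im=im[-600:]
cv2.imwrite(sys.argv[1],im)
E
python3 zoom.py pics/z1.png w16 w17
```

```text
(no output)
```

View pics/z1.png

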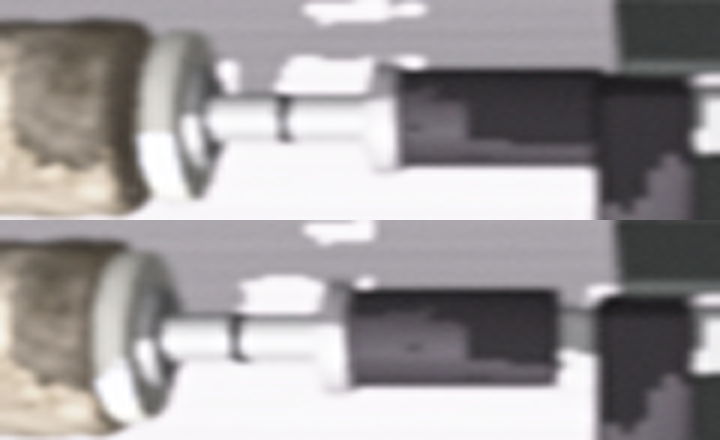

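Request:
play_rows(targets="0 0.9 0 0 0 0 1; 0 0.9 0 0 0 0 1; 0 0.9 0 0 0 0 1; 0 0.7 0 0 0 0 1; 0 0 0 0 0 0 1")

```text
time_s: 28.28
tool_pos: [0.541, 0.3289, 0.1457]
orientation: [[-0.995, 0.101, -0.002], [0.101, 0.995, -0.007], [0.001, -0.007, -1.0]]
ft_force: [-3.0, -14.5, 12.6]
grip_width: 0.0002
```

Request:
play_rows(targets="0 0 0 0 0 0 1; 0 -0.8 0 0 0 0 1; 0 -0.9 0 0 0 0 1; 0 -0.9 0 0 0 0 1; 0 -0.8 0 0 0 0 1")

```text
time_s: 28.9
tool_pos: [0.5366, 0.2991, 0.1448]
orientation: [[-0.995, 0.098, -0.001], [0.098, 0.995, -0.0], [0.001, -0.0, -1.0]]
ft_force: [-0.2, 0.1, -0.5]
grip_width: 0.0006
```

```bash
python3 look.py w18;python3 zoom.py pics/z2.png w17 w18
```

```text
28.9 [ -0.5 110.1 144.8] ft port [-0.3  0.1] -0.5
```

View pics/z2.png

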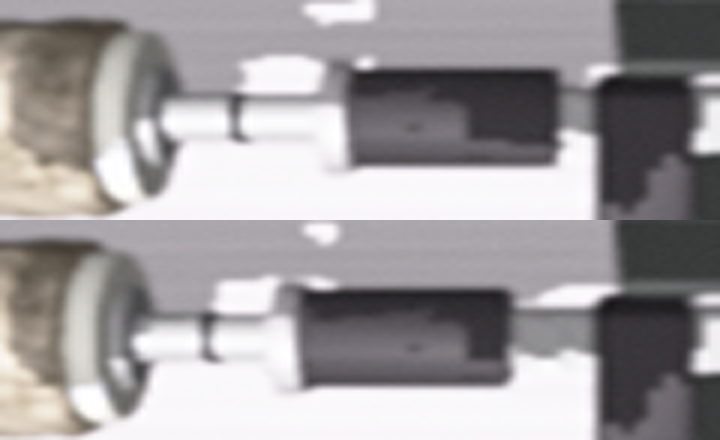

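View pics/w18.png

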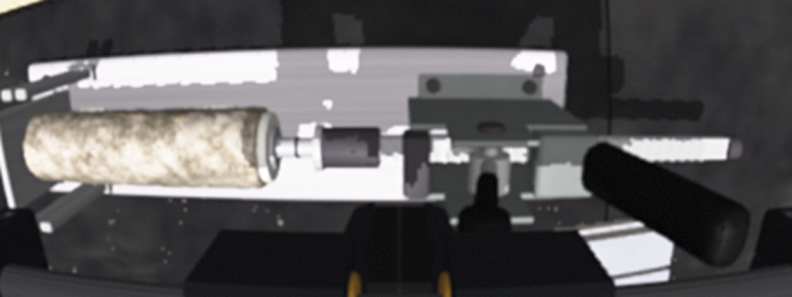

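Request:
play_rows(targets="0 0.9 0 0 0 0 1; 0 0.9 0 0 0 0 1; 0 0.9 0 0 0 0 1; 0 0.7 0 0 0 0 1; 0 0 0 0 0 0 1")

```text
time_s: 29.58
tool_pos: [0.541, 0.3289, 0.1457]
orientation: [[-0.995, 0.101, -0.002], [0.101, 0.995, -0.007], [0.001, -0.007, -1.0]]
ft_force: [-3.8, -14.0, 11.5]
grip_width: 0.0002
```

```bash
python3 look.py w19;python3 zoom.py pics/z3.png w18 w19
```

```text
29.575 [  1.  140.2 145.7] ft port [ -2.4 -14.3] 11.5
```

View pics/w19.png

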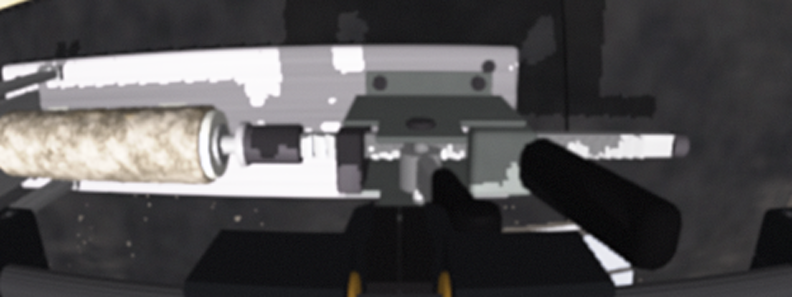

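Run:
```python
from h import *
d=np.load("w19.npy",allow_pickle=True).item()
cv2.imwrite("pics/z3.png",cv2.resize(d["f"]["color"][175:240,180:310],None,fx=6,fy=6,interpolation=cv2.INTER_CUBIC))
```

```text
(no output)
```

View pics/z3.png

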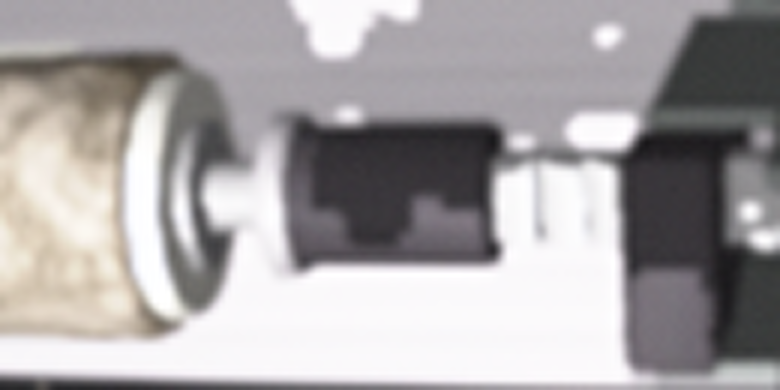

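Run:
```python
from h import *
L=[]
for n,x in (("w12",205),("w19",180)):
    d=np.load(n+".npy",allow_pickle=True).item()
    L.append(cv2.resize(d["f"]["color"][182:230,x:x+130],None,fx=6,fy=6,interpolation=cv2.INTER_CUBIC))
cv2.imwrite("pics/z4.png",np.vstack(L))
```

```text
(no output)
```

View pics/z4.png

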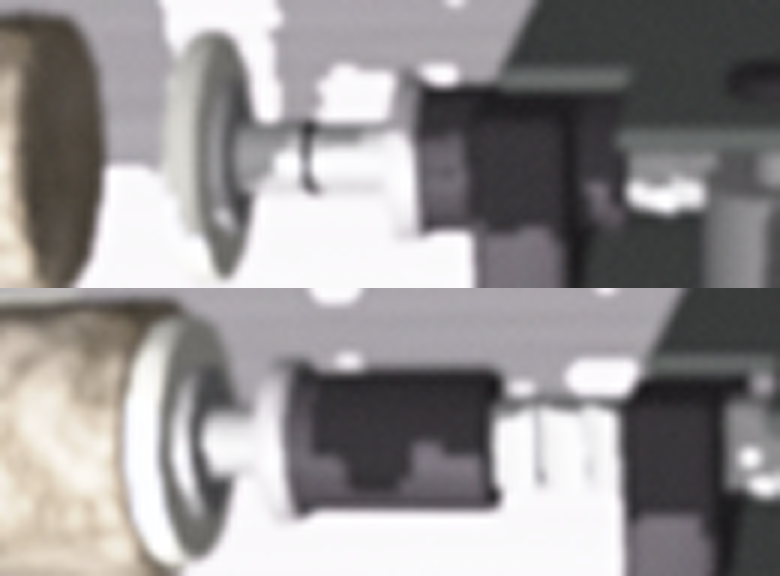

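Run:
```python
from plan import *
def q(n,x0,pts):
    d=np.load(n+".npy",allow_pickle=True).item();f,s=d["f"],d["s"];r={}
    for k,u,v,z in pts: r[k]=Pf(wplane(f,s,(x0+(u+.5)/6-.5,182+(v+.5)/6-.5),z))[1]
    print(n,{k:round(v,1) for k,v in r.items()},"pad->sleeve",round(r["sl"]-r["pad"],1))
q("w12",205,[("pad",210,34,.068),("sl",405,74,.06)])
q("w19",180,[("pad",182,316-288,.068),("sl",291,362-288,.06)])
d=np.load("w19.npy",allow_pickle=True).item()
g=optics.grab_frame("side");s=optics.grab_frame("scene")
a=cv2.resize(d["f"]["color"][130:260,40:240],None,fx=3.5,fy=3.5,interpolation=cv2.INTER_CUBIC);cv2.imwrite("pics/z5.png",a)
crop(g["color"],200,110,400,270,3.7,"pics/side8.png")
```

```text
w12 {'pad': np.float64(77.3), 'sl': np.float64(100.9)} pad->sleeve 23.6
w19 {'pad': np.float64(53.0), 'sl': np.float64(64.9)} pad->sleeve 12.0
```

View pics/z5.png

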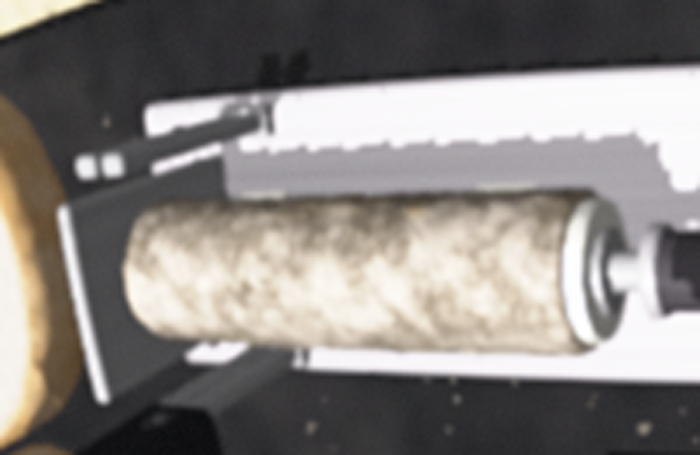

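View pics/side8.png

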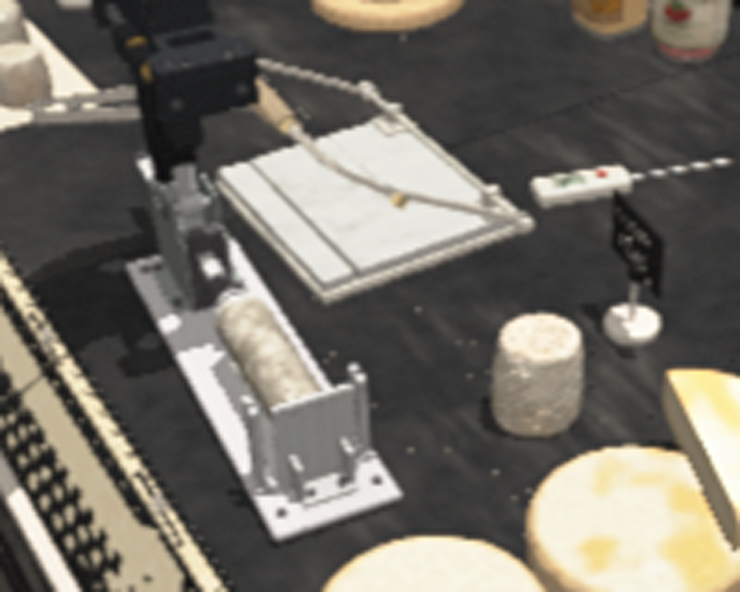

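Request:
play_rows(targets="0 0 0 0 0 0 1; 0 0 0 0 0 0 1; 0 0 0 0 0 0 1; 0 0 0 0 0 0 1; 0 0 0 0 0 0 1")

```text
time_s: 30.35
tool_pos: [0.541, 0.3289, 0.1457]
orientation: [[-0.995, 0.101, -0.002], [0.101, 0.995, -0.007], [0.001, -0.007, -1.0]]
ft_force: [-3.5, -13.2, 11.5]
grip_width: 0.0002
```

```bash
python3 look.py w20
python3 - <<'E'
from h import *
L=[]
for n,x in (("w19",180),("w20",180)):
    d=np.load(n+".npy",allow_pickle=True).item()
    L.append(cv2.resize(d["f"]["color"][182:230,x:x+130],None,fx=6,fy=6,interpolation=cv2.INTER_CUBIC))
cv2.imwrite("pics/z6.png",np.vstack(L))
E
```

```text
30.35 [  1.  140.1 145.7] ft port [ -2.2 -13.4] 11.5
```

View pics/z6.png

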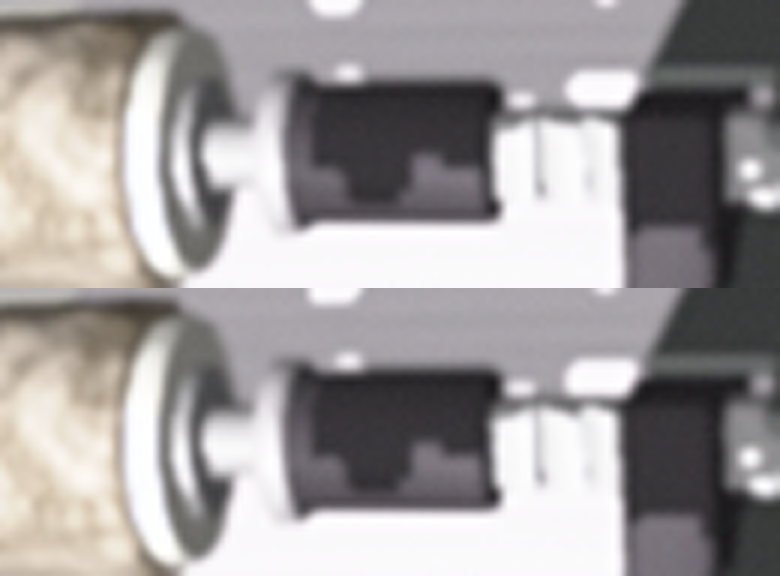

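The picture is unchanged: the pad is on the log at (130–230), the ring has gone into the sleeve at (270), and the trigger is held with about 13 N. I hand the job in.

```bash
python3 -c "
from station import ticket
print(ticket.finish_job())"
```

```text
the job is handed in; nothing more can be done
None
```

The log is in both saddles with the hand off it, and I handed the job in at about 30 s while holding the trigger pulled back to its stop. No verdict is reported, so what follows is from my own last checks.

- **Feeding:** I pumped the trigger seven times with closed fingers. The first six pulls were let go each time, and the seventh is held. I did not push the pad or the feed bar by hand.
- **Stem:** The wrist camera puts it about 11.6 mm in, with the black ring at or inside the sleeve. That is about 5.8 N on the log from its spring. Nothing moved between the last two pictures.
- **Trigger:** The finger holds it with about 13 N backward, plus about 11 N upward, which I did not explain. It stayed steady.
- **Stop plate:** I could not see or measure the log touching it directly. I inferred contact because the pad force exceeds the stated 4 N that sliding the log can take.
- **Other cheeses:** I did not touch the drum or the pyramid. The drum stands in place in the last side picture, but I took no final position for either.

My first portioner position from the fixed cameras was about 5 mm off sideways from the wrist camera's. I used the wrist camera's, and the log seated at the expected height. One attempt to re-grip the log lower on the counter did not open the fingers as intended, and they pressed on it with about 15 N; it showed no harm in the pictures.

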